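# Pile two bound books between boards under a weight

### The job

Put the two freshly bound books to dry under weight, in one pile on the thick base board: the larger book at the bottom, the larger brass-edged pressing board on it, then the smaller book, the smaller pressing board, and the iron weight upright on top. Centre each piece on the one below, with the books and boards squared up with the base board (long side along its long side). Set each down without dropping it, and leave the paste jar, thread reel, awl and bone folder where they are.

Things in the scene. Friction and masses are not known exactly. Their poses are not given: they have to be found in the camera images.
- base_board: Thick plain brown wooden base board lying on the bench, fixed, 110 mm wide (x) by 150 mm long (y) by 18 mm thick, no metal edges. Origin: centre of its underside; z up, so its top is 18 mm above the origin. Its place and yaw vary. The pile is built on it.
- large_book_center (a point): The larger of the two loose case-bound books, grey cloth with a red paper side and cream page edges, 54 mm wide (x) by 90 mm long (y) by 20 mm thick, about 90 g. Loose, flat on the bench at the start at any yaw. Point: its middle, half-way up; z up, x across the width, y along the length.
- small_book_center (a point): The smaller loose book, a miniature of the same make, 42 mm wide (x) by 66 mm long (y) by 14 mm thick, about 40 g. Loose, flat on the bench at the start at any yaw. Point: its middle, half-way up; z up, x across the width, y along the length.
- large_board_center (a point): The larger pressing board, pale plywood with thin flush brass strips along its two long edges, 64 mm wide (x) by 106 mm long (y) by 14 mm thick, about 75 g; bigger than the large book all round. Loose, flat on the bench at the start at any yaw. Point: its middle, half-way up; z up, x across the width, y along the length.
- small_board_center (a point): The smaller pressing board, same make, 52 mm wide (x) by 78 mm long (y) by 14 mm thick, about 45 g; bigger than the small book all round. Loose, flat on the bench at the start at any yaw. Point: its middle, half-way up; z up, x across the width, y along the length.
- weight_knob (a point): Iron pressing weight: a dark flat block 44 mm (x) by 60 mm (y) by 18 mm thick with a bright round knob standing upright on its middle, about 0.5 kg. The knob is 24 mm across between 31 and 54 mm above the weight's underside (thinner neck below it), top at 58 mm. Point: on the knob's axis, 43 mm above the underside, the height to grip; z up. Loose, upright on the bench at the start at any yaw.
- paste_jar: Bystander: closed glass jar with white lid, 58 mm across, 62 mm tall, upright and loose. Origin: centre of its underside.
- thread_reel: Bystander: cream reel of thread standing on end, 34 mm across, 42 mm tall, loose. Origin: centre of its underside.
- awl: Bystander: awl lying down, wooden handle 18 mm square and 60 mm long, thin steel point towards its +x, 110 mm overall, loose. Origin: on the bench about the middle of its length.
- bone_folder: Bystander: flat cream bone folder, 130 mm long (x), 20 mm wide, 4 mm thick, loose. Origin: underside, about the middle of its length.
Things that resemble listed ones, but are neither listed nor needed, are in the scene too. Leave any green look-alike of the part that bears small_board_center alone.

How it is judged:
At the end, for the whole second after the job is handed in: On the base board, bottom up: large book (within 15 mm of centre), large board, small book, small board, weight, each within 12 mm of centred on the one below, flat on it (4 mm, 0.06 rad); books and boards within 0.2 rad of square with the base board; all released and at rest (horizontal distance between large_book_center and base_board below 0.015 m and z of large_book_center in the frame of base_board between 0.024 and 0.032 m and angle between each of large_book_center, large_board_center, small_book_center, small_board_center, weight_knob's own z axis and vertical below 0.06 rad and linear speed of each of large_book, large_board, small_book, small_board, weight below 0.01 m/s and contact force between the fingers and large_book below 0.1 N and angle between the y axis of each of large_book_center, large_board_center, small_book_center, small_board_center and the y axis of base_board, either way round below 0.2 rad and horizontal distance between large_board_center and large_book_center below 0.012 m and z of large_board_center in the frame of large_book_center between 0.013 and 0.021 m and contact force between the fingers and large_board below 0.1 N and horizontal distance between small_book_center and large_board_center below 0.012 m and z of small_book_center in the frame of large_board_center between 0.01 and 0.018 m and contact force between the fingers and small_book below 0.1 N and horizontal distance between small_board_center and small_book_center below 0.012 m and z of small_board_center in the frame of small_book_center between 0.01 and 0.018 m and contact force between the fingers and small_board below 0.1 N and horizontal distance between weight_knob and small_board_center below 0.012 m and z of weight_knob in the frame of small_board_center between 0.046 and 0.054 m and contact force between the fingers and weight below 0.1 N); the robot touches nothing.
It fails at once if a book, a board or the weight is dropped (falls from more than about 15 mm) ((contact force between the fingers and large_book below 0.05 N and linear speed of large_book above 0.55 m/s) or (contact force between the fingers and small_book below 0.05 N and linear speed of small_book above 0.55 m/s) or (contact force between the fingers and large_board below 0.05 N and linear speed of large_board above 0.55 m/s) or (contact force between the fingers and small_board below 0.05 N and linear speed of small_board above 0.55 m/s) or (contact force between the fingers and weight below 0.05 N and linear speed of weight above 0.55 m/s)).
It fails at once if the paste jar is moved by more than 20 mm (distance of paste_jar from where it was at the start of the episode above 0.02 m).
It fails at once if the thread reel is moved by more than 20 mm (distance of thread_reel from where it was at the start of the episode above 0.02 m).
It fails at once if the awl is moved by more than 20 mm (distance of awl from where it was at the start of the episode above 0.02 m).
It fails at once if the bone folder is moved by more than 20 mm (distance of bone_folder from where it was at the start of the episode above 0.02 m).
It also fails if it takes over 120 s, if anything falls off the work surface, if the arm or the gripper's body presses on something with over 40 N, if the wrist force passes 120 N, or if a joint passes its speed limit or range.

### The arm

A 6-joint arm with a two-finger parallel gripper is mounted at the origin on the work surface. World frame = base frame: x ahead of the robot, y to its left, z up, the work surface at z = 0. Lengths are in m, angles in rad, forces in N, time in s.
With the tool pointing down it reaches from about 0.25 to 0.775 m from the base axis. Payload 8.9 kg.
Tool frame: the origin (TCP) lies between the finger pads; the fingertips stand 14 mm ahead of it and the grasp point (between the pads) lies 5 mm behind it (bot.finger_overhang is the z of the fingertips in the tool frame, in m); z points along the fingers, y is the direction in which the jaws open and shut (so a half turn about z gives the same grasp; the last joint's range is limited). The gripper opens to 85 mm and grips with 20 to 120 N. Pads are 22 mm wide; open, the fingers measure 114 mm over their backs; the gripper's body (76 mm by 85 mm) begins 54 mm behind the grasp point. The pads swing forward as they close: fully open they stand 13 mm farther back than shut.
Start: joints at [-1.413, 0.291, -0.153, 1.127, 0, 1.431], TCP at [0.154, -0.502, 0.245] pointing down, gripper open.
Joint ranges: [-2.52, 2.52], [-0.91, 1.74], [-1.3, 1.37], [-1.96, 2.02], [-1.52, 1.47], [-3.14, 3.14]. Speed limits (rad/s): [2.22, 2.22, 2.79, 3.14, 3.14, 3.14].

### API

Orientations are given as a unit quaternion [x, y, z, w].
In Python, from bench import bot, imaging gives the robot as it stands.
- The arm moves only by the shell command python3 -m inch 'ROWS'. ROWS is JSON, a list of rows, each an object with "offset": the shift along the tool's x, y, z in cm, a list of three; "rotation": the turn, a rotation vector about the tool's x, y, z in degrees, a list of three; "hand": the closure, from 0 (fully open) to 1 (shut). In form: [{"offset": [tx, ty, tz], "rotation": [wx, wy, wz], "hand": hand}, ...]. A call has 1 to 5 rows; each row shifts and turns the commanded pose from where the row before left it, along the tool's axes as they then stand; what a row does not reach is not made up. A row lasts 1/12 s, in which the tool goes at most 41.7 mm and 7.16 degrees, less where a joint would pass 70% of its speed; a pose out of reach is approached as far as the arm can. A call is refused whole if a number of a shift passes 4.17 or a number of a turn 7.16, either way. A call with a gripper value outside its range is refused whole. The fingers move at their own pace and stop on an object; the grip force is fixed at half the most. Time passes only in rows, so rows that do not move let the fingers close. It gives the time, the measured TCP pose, the force and the opening at its end, in the units of the state.
- bot.get_obs(): the state, without advancing time (a new reading comes with each control period).
- imaging.grab_frame(name): name is "side" or "top" or "wrist"; returns a dict with "pixels" (420x560x3 uint8, blue, green, red), "z_map" (420x560 float32, m along the optical axis (not along the pixel's ray), 0 where there is no reading), "camera_matrix" (3x3 intrinsics, pixels), "view" (4x4, takes a point from world to camera coordinates); the wrist camera has in their place "hand_eye" (4x4, takes a point from camera to tool coordinates, whose origin is the TCP and whose axes are the flange's). Camera axes: x right, y down, z forward; pixel columns grow to the right and rows downward; lengths in m; the calibration is good to about 2 mm. A picture is of the moment at which its call begins: read the wrist's pose just before it.
- bot.hand_in(): hands the job in, once; it reports no verdict.
The state is a dict: "t": time; "q": joint angles; "joint_vel": joint speeds; "joint_torque": joint torques, N m; "position": TCP position; "orientation": TCP orientation; "force": force on the tool from outside, world axes, zero at the start; "ft_torque": the same for the moment, N m; "width": finger opening in m.
Only numpy, scipy, OpenCV 4.12 (cv2) and the standard library are available. Lean on these libraries where they do the work, as an engineer would, in place of code of your own. Each camera call takes 0.05 s, during which the arm holds its last target. There are 200 camera calls.

## Working session

There is one attempt and no reset: what is moved stays moved. The work goes in short steps, Python scripts to look and compute and a shell command to move; the robot and the scene stay as the last step left them, time stands still between calls to the robot, and variables do not carry over. Pictures are saved under pics/ and viewed, about 12 in all and at most 16, crops included, and the job is handed in when it is done.

```bash
ls; mkdir -p pics; python3 - <<'E'
from bench import bot, imaging
import cv2, numpy as np
for n in ["top","side"]:
    f=imaging.grab_frame(n); cv2.imwrite(f"pics/{n}0.png",f["pixels"]); np.savez(f"{n}0.npz",**f)
    print(n,f["camera_matrix"].round(1).tolist(),f["view"].round(3).tolist(),(f["z_map"]>0).mean())
o=bot.get_obs(); print({k:np.round(v,3).tolist() for k,v in o.items()})
E
```

```text
pics
top [[491.9, 0.0, 278.5], [0.0, 491.9, 208.2], [0.0, 0.0, 1.0]] [[0.024, -1.0, -0.017, -0.054], [-0.997, -0.022, -0.069, 0.516], [0.069, 0.018, -0.997, 1.486], [0.0, 0.0, 0.0, 1.0]] 0.9960969387755102
side [[530.7, 0.0, 276.3], [0.0, 530.7, 207.1], [0.0, 0.0, 1.0]] [[-0.894, -0.448, 0.003, 0.43], [-0.29, 0.574, -0.765, 0.224], [0.341, -0.685, -0.644, 1.252], [0.0, 0.0, 0.0, 1.0]] 0.9958801020408163
{'t': 0.1, 'q': [-1.413, 0.291, -0.154, 1.127, 0.0, 1.432], 'joint_vel': [0.0, -0.0, 0.002, 0.001, 0.001, -0.001], 'joint_torque': [0.003, -53.798, 33.192, 0.009, -0.0, 0.0], 'position': [0.153, -0.502, 0.245], 'orientation': [0.989, 0.148, 0.0, -0.001], 'force': [-0.754, 0.521, -0.013], 'ft_torque': [-0.06, -0.013, -0.004], 'width': 0.086}
```

View pics/top0.png

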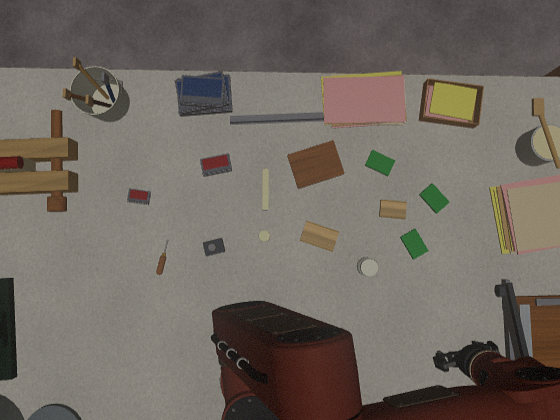

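View pics/side0.png

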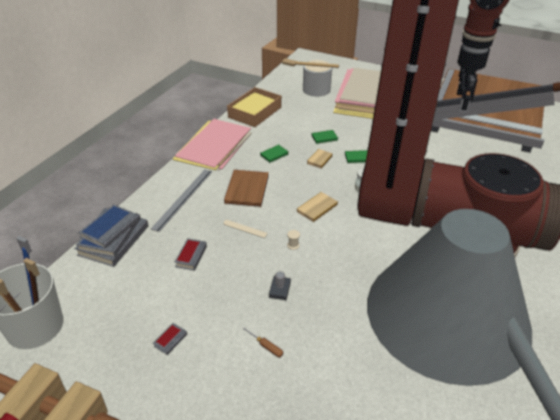

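The top view shows:
- base board (316,164)
- large book (216,164) and small book (139,196)
- large board (319,235) and small board (393,209)
- weight (214,247)
- reel (264,236), folder (266,190), awl (162,260) and jar (369,267)
- three green look-alikes at right

The side view agrees.

```bash
cat > h.py <<'E'
import numpy as np, cv2
from scipy.spatial.transform import Rotation as R
from bench import bot, imaging
def cast(uv,K,T,zp):
    """pixels -> world points on plane z=zp; T is world->camera"""
    uv=np.atleast_2d(uv).astype(float); d=np.c_[uv,np.ones(len(uv))]@np.linalg.inv(K).T
    Rc=T[:3,:3]; c=-Rc.T@T[:3,3]; d=d@Rc
    return c+d*((zp-c[2])/d[:,2])[:,None]
def world(f,T):
    """height map z (world) and xyz for each pixel"""
    z=f["z_map"]; K=f["camera_matrix"]; v,u=np.mgrid[:z.shape[0],:z.shape[1]]
    p=np.stack([(u-K[0,2])*z/K[0,0],(v-K[1,2])*z/K[1,1],z],-1)
    return (p-T[:3,3])@T[:3,:3]
def wrist():
    o=bot.get_obs(); f=imaging.grab_frame("wrist")
    Tt=np.eye(4); Tt[:3,:3]=R.from_quat(o["orientation"]).as_matrix(); Tt[:3,3]=o["position"]
    return f,np.linalg.inv(Tt@f["hand_eye"])
def rect(pts):
    """min-area rectangle of xy points: centre, short, long, yaw of long side (deg, 0..180)"""
    (c,(w,h),_)=r=cv2.minAreaRect((pts[:,:2]*1000).astype(np.float32))
    b=cv2.boxPoints(r); e=[b[1]-b[0],b[2]-b[1]]; e=max(e,key=np.linalg.norm)
    return np.array(c)/1000,min(w,h),max(w,h),np.degrees(np.arctan2(e[1],e[0]))%180
def tool():
    o=bot.get_obs(); M=R.from_quat(o["orientation"]).as_matrix()
    return o,M,np.degrees(np.arctan2(M[1,0],M[0,0]))
def goal(x,y,z,long_yaw=None,do=1):
    """tool-frame steps (cm, deg) to a downward pose, jaws across the long side (tool x along long_yaw)"""
    o,M,yaw=tool(); dw=np.array([x,y,z])-o["position"]
    d=0 if long_yaw is None else (long_yaw-yaw+90)%180-90
    G=R.from_euler("z",yaw+d,degrees=True).as_matrix()@np.diag([1,-1,-1])
    rv=np.degrees(R.from_matrix(M.T@G).as_rotvec())
    print("t %.2f pos"%o["t"],np.round(o["position"],4),"yaw %.1f q6 %.2f w %.4f"%(yaw,o["q"][5],o["width"]),"| offset before turn cm",np.round(M.T@dw*100,2),"after turn",np.round(G.T@dw*100,2),"turn",rv.round(1))
E
python3 - <<'E'
from h import *
print(bot.finger_overhang)
f=dict(np.load("top0.npz")); T=f["view"];K=f["camera_matrix"]
W=world(f,T); 
roi=np.zeros(W.shape[:2],bool); roi[140:285,115:465]=1
print("bench z",np.median(W[...,2][roi]))
m=((W[...,2]>0.006)&roi).astype(np.uint8)
n,l,s,c=cv2.connectedComponentsWithStats(m)
for i in range(1,n):
    if s[i,4]<15: continue
    h=np.percentile(W[l==i][:,2],70)
    cn=max(cv2.findContours((l==i).astype(np.uint8),cv2.RETR_EXTERNAL,cv2.CHAIN_APPROX_NONE)[0],key=len).reshape(-1,2)
    p=cast(cn,K,T,h); r=rect(p)
    print(c[i].round(),"h%.3f"%h,r[0].round(4),"%.0f %.0f yaw %.1f"%r[1:],f["pixels"][l==i].mean(0).round())
E
```

```text
0.014
bench z 0.00042796059397622613
[315. 164.] h0.020 [ 0.6524 -0.153 ] 119 152 yaw 110.8 [48. 69. 98.]
[380. 163.] h0.016 [ 0.665  -0.3474] 58 88 yaw 69.0 [ 54. 101.  51.]
[215. 165.] h0.021 [0.6468 0.154 ] 58 100 yaw 102.6 [61. 60. 93.]
[434. 198.] h0.016 [ 0.5593 -0.5142] 61 85 yaw 36.6 [ 55. 100.  52.]
[138. 197.] h0.015 [0.5437 0.3904] 43 69 yaw 86.1 [61. 61. 92.]
[393. 209.] h0.016 [ 0.5228 -0.3885] 55 82 yaw 86.3 [ 79. 111. 132.]
[319. 236.] h0.016 [ 0.4355 -0.1689] 69 113 yaw 74.9 [ 82. 114. 135.]
[414. 244.] h0.016 [ 0.4196 -0.4574] 61 78 yaw 30.9 [ 55. 102.  51.]
[264. 236.] h0.043 [ 0.4307 -0.001 ] 30 30 yaw 91.4 [122. 151. 154.]
[213. 247.] h0.021 [0.394  0.1529] 46 61 yaw 104.3 [68. 68. 69.]
[161. 264.] h0.017 [0.3406 0.313 ] 22 68 yaw 169.6 [ 53.  74. 100.]
[367. 267.] h0.063 [ 0.3476 -0.3055] 54 59 yaw 46.0 [126. 138. 139.]
```

```bash
python3 - <<'E'
from h import *
f,T=wrist(); print(f["hand_eye"].round(3).tolist(),f["camera_matrix"].round(1).tolist())
goal(.6524,-.153,.33,110.8)
E
```

```text
[[-0.0, -0.96, -0.281, 0.071], [1.0, -0.0, -0.0, -0.0], [0.0, -0.281, 0.96, -0.127], [0.0, 0.0, 0.0, 1.0]] [[308.1, 0.0, 278.0], [0.0, 308.1, 207.2], [0.0, 0.0, 1.0]]
t 0.15 pos [ 0.1535 -0.5018  0.2449] yaw 17.0 q6 1.43 w 0.0853 | offset before turn cm [ 57.91 -18.77  -8.49] after turn [-14.89 -59.02  -8.51] turn [-0.   0.  86.2]
```

```bash

R='' ; python3 -m inch '[{"offset":[2.9,-0.94,-0.42],"rotation":[0,0,0],"hand":0},{"offset":[2.9,-0.94,-0.42],"rotation":[0,0,0],"hand":0},{"offset":[2.9,-0.94,-0.42],"rotation":[0,0,0],"hand":0},{"offset":[2.9,-0.94,-0.42],"rotation":[0,0,0],"hand":0},{"offset":[2.9,-0.94,-0.42],"rotation":[0,0,0],"hand":0}]'
python3 -m inch '[{"offset":[2.9,-0.94,-0.42],"rotation":[0,0,0],"hand":0},{"offset":[2.9,-0.94,-0.42],"rotation":[0,0,0],"hand":0},{"offset":[2.9,-0.94,-0.42],"rotation":[0,0,0],"hand":0},{"offset":[2.9,-0.94,-0.42],"rotation":[0,0,0],"hand":0},{"offset":[2.9,-0.94,-0.42],"rotation":[0,0,0],"hand":0}]'
python3 -m inch '[{"offset":[2.9,-0.94,-0.42],"rotation":[0,0,0],"hand":0},{"offset":[2.9,-0.94,-0.42],"rotation":[0,0,0],"hand":0},{"offset":[2.9,-0.94,-0.42],"rotation":[0,0,0],"hand":0},{"offset":[2.9,-0.94,-0.42],"rotation":[0,0,0],"hand":0},{"offset":[2.9,-0.94,-0.42],"rotation":[0,0,0],"hand":0}]'
python3 -c "
from h import *
goal(.6524,-.153,.33,110.8)"
```

```text
t: 0.57
position: [0.2793, -0.4136, 0.2663]
orientation: [0.989, 0.148, -0.0, -0.0]
force: [0.1, -1.6, -0.1]
width: 0.0854
t: 0.98
position: [0.4044, -0.3262, 0.2874]
orientation: [0.989, 0.148, -0.0, -0.0]
force: [0.2, -1.7, 0.3]
width: 0.0854
t: 1.4
position: [0.5293, -0.2388, 0.3083]
orientation: [0.989, 0.148, -0.0, -0.0]
force: [0.7, -0.8, -0.1]
width: 0.0854
t 1.40 pos [ 0.5293 -0.2388  0.3083] yaw 17.0 q6 2.30 w 0.0854 | offset before turn cm [14.28 -4.6  -2.17] after turn [ -3.65 -14.55  -2.17] turn [-0.   0.  86.2]
```

```bash

python3 -m inch '[{"offset":[2.85,-0.92,-0.42],"rotation":[0,0,0],"hand":0},{"offset":[2.85,-0.92,-0.42],"rotation":[0,0,0],"hand":0},{"offset":[2.85,-0.92,-0.42],"rotation":[0,0,0],"hand":0},{"offset":[2.85,-0.92,-0.42],"rotation":[0,0,0],"hand":0},{"offset":[2.85,-0.92,-0.42],"rotation":[0,0,0],"hand":0}]' >/dev/null
python3 -m inch '[{"offset":[0,0,0],"rotation":[0,0,-6.7],"hand":0},{"offset":[0,0,0],"rotation":[0,0,-6.7],"hand":0},{"offset":[0,0,0],"rotation":[0,0,-6.7],"hand":0},{"offset":[0,0,0],"rotation":[0,0,-6.7],"hand":0},{"offset":[0,0,0],"rotation":[0,0,-6.7],"hand":0}]' >/dev/null
python3 -m inch '[{"offset":[0,0,0],"rotation":[0,0,-6.7],"hand":0},{"offset":[0,0,0],"rotation":[0,0,-6.7],"hand":0},{"offset":[0,0,0],"rotation":[0,0,-6.7],"hand":0},{"offset":[0,0,0],"rotation":[0,0,-6.7],"hand":0},{"offset":[0,0,0],"rotation":[0,0,-6.7],"hand":0}]' >/dev/null
python3 -m inch '[{"offset":[0,0,0],"rotation":[0,0,-6.7],"hand":0},{"offset":[0,0,0],"rotation":[0,0,-6.7],"hand":0},{"offset":[0,0,0],"rotation":[0,0,-6.7],"hand":0},{"offset":[0,0,0],"rotation":[0,0,-6.7],"hand":0},{"offset":[0,0,0],"rotation":[0,0,0],"hand":0}]'
cat >> h.py <<'E'
def meas(f,T,lo=0.007,top=None,amin=300):
    """every raised thing in a picture: rectangle on the plane of its top"""
    W=world(f,T); K=f["camera_matrix"]; m=((W[...,2]>lo)&(W[...,2]<0.2)&(f["z_map"]>0)).astype(np.uint8)
    m=cv2.morphologyEx(m,cv2.MORPH_OPEN,np.ones((3,3)))
    n,l,s,c=cv2.connectedComponentsWithStats(m)
    for i in range(1,n):
        if s[i,4]<amin: continue
        h=np.percentile(W[l==i][:,2],60)
        mm=((l==i)&(W[...,2]>h-0.004)).astype(np.uint8)
        cn=max(cv2.findContours(mm,cv2.RETR_EXTERNAL,cv2.CHAIN_APPROX_NONE)[0],key=len).reshape(-1,2)
        r=rect(cast(cn,K,T,h)); edge=s[i,0]<2 or s[i,1]<2 or s[i,0]+s[i,2]>557 or s[i,1]+s[i,3]>417
        print(c[i].round().astype(int),"h%.4f"%h,r[0].round(4),"%.1f x %.1f yaw %.1f"%r[1:],"CUT" if edge else "",f["pixels"][mm>0].mean(0).round().astype(int))
E
python3 - <<'E'
from h import *
f,T=wrist(); cv2.imwrite("pics/w1.png",f["pixels"]); meas(f,T); goal(.6524,-.153,.33,110.8)
E
```

```text
t: 3.07
position: [0.651, -0.1543, 0.3289]
orientation: [0.566, 0.825, -0.0, -0.0]
force: [-0.2, -0.2, 0.2]
width: 0.0854
[523  18] h0.0294 [0.8675 0.1335] 33.4 x 81.3 yaw 21.1 CUT [66 63 62]
[130 120] h0.0132 [ 0.4351 -0.1663] 65.3 x 106.7 yaw 72.5  [ 80 121 143]
[282 165] h0.0171 [ 0.6551 -0.1505] 108.6 x 149.2 yaw 109.2  [ 37  68 102]
[ 36 196] h0.0602 [ 0.3464 -0.31  ] 50.9 x 54.0 yaw 46.4  [136 155 155]
[362 285] h0.0274 [ 0.8513 -0.2955] 152.0 x 249.4 yaw 92.3  [115 120 167]
[146 266] h0.0132 [ 0.5134 -0.3879] 37.8 x 80.8 yaw 83.5  [ 75 114 135]
[243 282] h0.0130 [ 0.6637 -0.3479] 53.1 x 79.8 yaw 65.4  [ 39 103  25]
[ 79 288] h0.0130 [ 0.418  -0.4533] 54.1 x 81.1 yaw 30.8  [ 38 100  24]
[ 90 416] h0.0103 [ 0.496 -0.713] 19.5 x 106.1 yaw 21.1 CUT [ 55 117 128]
t 3.12 pos [ 0.651  -0.1543  0.3289] yaw 110.7 q6 0.87 w 0.0856 | offset before turn cm [ 0.07  0.18 -0.11] after turn [ 0.07  0.18 -0.11] turn [-0.  -0.  -0.1]
```

View pics/w1.png

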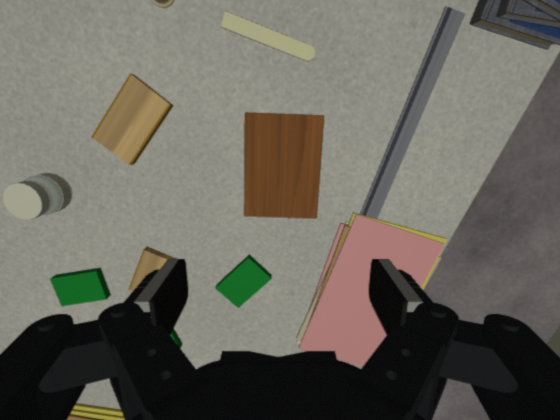

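Wrist view: base board centred at (282,165), large board at (130,120), green look-alikes at (80,288) and (243,282). The measured sizes match the specification. Next, to the large book.

```bash
python3 -c "
from h import *
goal(.6468,.154,.22,102.6)"
```

```text
t 3.12 pos [ 0.651  -0.1543  0.3289] yaw 110.7 q6 0.87 w 0.0856 | offset before turn cm [28.99 10.51 10.9 ] after turn [30.18  6.31 10.89] turn [-0.  -0.   8.1]
```

```bash

python3 -m inch '[{"offset":[2.9,1.05,1.09],"rotation":[0,0,0],"hand":0},{"offset":[2.9,1.05,1.09],"rotation":[0,0,0],"hand":0},{"offset":[2.9,1.05,1.09],"rotation":[0,0,0],"hand":0},{"offset":[2.9,1.05,1.09],"rotation":[0,0,0],"hand":0},{"offset":[2.9,1.05,1.09],"rotation":[0,0,0],"hand":0}]' >/dev/null
python3 -m inch '[{"offset":[2.9,1.05,1.09],"rotation":[0,0,0],"hand":0},{"offset":[2.9,1.05,1.09],"rotation":[0,0,0],"hand":0},{"offset":[2.9,1.05,1.09],"rotation":[0,0,0],"hand":0},{"offset":[2.9,1.05,1.09],"rotation":[0,0,0],"hand":0},{"offset":[2.9,1.05,1.09],"rotation":[0,0,0],"hand":0}]' >/dev/null
python3 -m inch '[{"offset":[0,0,0],"rotation":[0,0,4],"hand":0},{"offset":[0,0,0],"rotation":[0,0,4],"hand":0},{"offset":[0,0,0],"rotation":[0,0,0],"hand":0}]'
python3 - <<'E'
from h import *
f,T=wrist(); cv2.imwrite("pics/w2.png",f["pixels"]); meas(f,T)
E
```

```text
t: 4.2
position: [0.6459, 0.1548, 0.2198]
orientation: [0.626, 0.78, -0.0, -0.0]
force: [0.6, 0.5, -0.0]
width: 0.0855
[ 41 132] h0.0178 [0.3853 0.1537] 59.5 x 68.4 yaw 15.6  [60 59 57]
[490 185] h0.0604 [0.8625 0.2   ] 93.2 x 130.0 yaw 87.3 CUT [78 60 50]
[280 181] h0.0190 [0.6468 0.1576] 53.8 x 88.4 yaw 102.5  [49 45 95]
[ 67 275] h0.0406 [0.4322 0.0028] 32.9 x 34.8 yaw 46.7  [117 150 159]
[203 358] h0.0164 [ 0.6028 -0.0945] 17.7 x 43.0 yaw 21.8  [29 56 86]
[ 86 397] h0.0130 [ 0.4509 -0.1929] 17.0 x 64.8 yaw 72.1  [ 75 117 139]
```

View pics/w2.png

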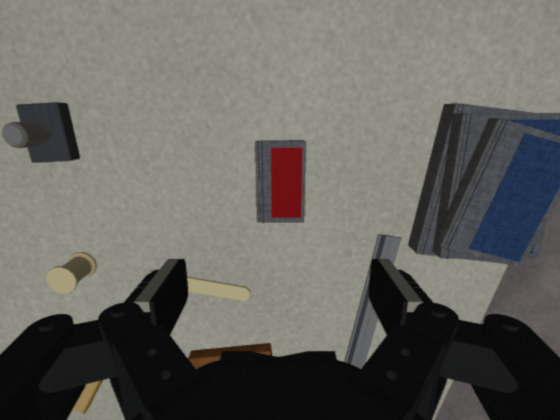

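```bash

cat >> h.py <<'E'
def tips():
    """farthest-ahead finger points in the tool frame, from the wrist depth"""
    f=imaging.grab_frame("wrist"); E=f["hand_eye"]; P=world(f,np.linalg.inv(E))
    m=(f["z_map"]>0)&(f["z_map"]<0.25)&(abs(P[...,1])<0.075)&(P[...,2]<0.03)&(abs(P[...,0])<0.02)
    for s in (-1,1):
        p=P[m&(np.sign(P[...,1])==s)]; print("tip side",s,len(p),"z max %.4f"%np.percentile(p[:,2],99),"inner y %.4f"%np.percentile(abs(p[:,1]),1),"x",p[:,0].min().round(3),p[:,0].max().round(3))
E
python3 -c "
from h import *
tips(); goal(.6468,.1576,.10,102.5)"
python3 -m inch '[{"offset":[0,0,0],"rotation":[0,0,0],"hand":0.3},{"offset":[0,0,0],"rotation":[0,0,0],"hand":0.3},{"offset":[0,0,0],"rotation":[0,0,0],"hand":0.3},{"offset":[0,0,0],"rotation":[0,0,0],"hand":0.3},{"offset":[0,0,0],"rotation":[0,0,0],"hand":0.3}]'
python3 -c "
from h import *
tips()"
```

```text
tip side -1 24678 z max -0.0049 inner y 0.0009 x -0.012 0.02
tip side 1 24860 z max -0.0048 inner y 0.0010 x -0.013 0.02
t 4.30 pos [0.6462 0.154  0.2202] yaw 102.8 q6 1.47 w 0.0855 | offset before turn cm [ 0.34  0.14 12.02] after turn [ 0.34  0.13 12.02] turn [-0.   0.   0.3]
t: 4.72
position: [0.6463, 0.1538, 0.2204]
orientation: [0.624, 0.781, 0.0, 0.0]
force: [-0.4, -0.4, -0.6]
width: 0.0598
tip side -1 24789 z max 0.0011 inner y 0.0009 x -0.013 0.02
tip side 1 24840 z max 0.0011 inner y 0.0010 x -0.013 0.02
```

```bash

python3 -m inch '[{"offset":[0.34,0.14,2],"rotation":[0,0,0],"hand":0.1},{"offset":[0,0,4],"rotation":[0,0,0],"hand":0.1},{"offset":[0,0,4],"rotation":[0,0,0],"hand":0.1},{"offset":[0,0,4],"rotation":[0,0,0],"hand":0.1},{"offset":[0,0,2.8],"rotation":[0,0,0],"hand":0.1}]'
python3 -m inch '[{"offset":[0,0,2],"rotation":[0,0,0],"hand":0.1},{"offset":[0,0,1],"rotation":[0,0,0],"hand":0.1},{"offset":[0,0,1],"rotation":[0,0,0],"hand":0.1},{"offset":[0,0,0],"rotation":[0,0,0],"hand":0.1}]'
python3 -m inch '[{"offset":[0,0,0],"rotation":[0,0,0],"hand":1},{"offset":[0,0,0],"rotation":[0,0,0],"hand":1},{"offset":[0,0,0],"rotation":[0,0,0],"hand":1},{"offset":[0,0,0],"rotation":[0,0,0],"hand":1},{"offset":[0,0,0],"rotation":[0,0,0],"hand":1}]'
python3 -m inch '[{"offset":[0,0,0],"rotation":[0,0,0],"hand":1},{"offset":[0,0,-0.5],"rotation":[0,0,0],"hand":1},{"offset":[0,0,-1],"rotation":[0,0,0],"hand":1},{"offset":[0,0,-2],"rotation":[0,0,0],"hand":1},{"offset":[0,0,-2],"rotation":[0,0,0],"hand":1}]'
python3 -m inch '[{"offset":[0,0,-2.5],"rotation":[0,0,0],"hand":1},{"offset":[0,0,-2],"rotation":[0,0,0],"hand":1},{"offset":[0,0,0],"rotation":[0,0,0],"hand":1}]'
python3 -c "
from h import *
goal(.6551,-.1505,.10,109.2)"
```

```text
t: 5.18
position: [0.6452, 0.1574, 0.0489]
orientation: [0.624, 0.782, -0.001, -0.001]
force: [0.5, 0.1, -0.1]
width: 0.0768
t: 5.52
position: [0.6463, 0.1576, 0.0111]
orientation: [0.624, 0.782, -0.001, -0.001]
force: [-0.4, -0.4, -0.2]
width: 0.0767
t: 5.93
position: [0.6483, 0.1579, 0.0142]
orientation: [0.624, 0.782, 0.001, 0.001]
force: [0.3, -0.0, 5.8]
width: 0.0526
t: 6.35
position: [0.6463, 0.1576, 0.0682]
orientation: [0.624, 0.782, -0.0, -0.0]
force: [0.2, -0.2, -0.9]
width: 0.0524
t: 6.6
position: [0.6496, 0.1581, 0.118]
orientation: [0.624, 0.782, 0.003, 0.003]
force: [1.2, -1.0, 0.1]
width: 0.0528
t 6.60 pos [0.6496 0.1581 0.118 ] yaw 102.8 q6 1.48 w 0.0528 | offset before turn cm [-30.21  -6.32   1.78] after turn [-29.32  -9.63   1.8 ] turn [ 0.4  0.1 -6.4]
```

```bash

python3 -m inch '[{"offset":[0,0,0],"rotation":[0,0,-3.2],"hand":1},{"offset":[0,0,0],"rotation":[0,0,-3.2],"hand":1},{"offset":[-2.45,-0.8,0],"rotation":[0,0,0],"hand":1},{"offset":[-2.45,-0.8,0],"rotation":[0,0,0],"hand":1},{"offset":[-2.45,-0.8,0],"rotation":[0,0,0],"hand":1}]' >/dev/null
python3 -m inch '[{"offset":[-2.45,-0.8,0],"rotation":[0,0,0],"hand":1},{"offset":[-2.45,-0.8,0],"rotation":[0,0,0],"hand":1},{"offset":[-2.45,-0.8,0],"rotation":[0,0,0],"hand":1},{"offset":[-2.45,-0.8,0],"rotation":[0,0,0],"hand":1},{"offset":[-2.45,-0.8,0],"rotation":[0,0,0],"hand":1}]' >/dev/null
python3 -m inch '[{"offset":[-2.45,-0.8,0],"rotation":[0,0,0],"hand":1},{"offset":[-2.45,-0.8,0],"rotation":[0,0,0],"hand":1},{"offset":[-2.45,-0.8,0],"rotation":[0,0,0],"hand":1},{"offset":[-2.45,-0.8,0],"rotation":[0,0,0],"hand":1},{"offset":[0,0,0],"rotation":[0,0,0],"hand":1}]'
python3 - <<'E'
from h import *
goal(.6551,-.1505,.04,109.2)
f,T=wrist(); cv2.imwrite("pics/w3.png",f["pixels"]); meas(f,T)
E
```

```text
t: 7.85
position: [0.6528, -0.1563, 0.1125]
orientation: [0.581, 0.814, -0.001, 0.001]
force: [-0.2, -0.4, -1.0]
width: 0.0525
t 7.85 pos [ 0.6528 -0.1563  0.1125] yaw 109.0 q6 0.90 w 0.0525 | offset before turn cm [0.49 0.4  7.25] after turn [0.48 0.41 7.25] turn [-0.   0.1 -0.2]
[ 21 124] h0.0130 [ 0.4658 -0.1666] 41.8 x 115.2 yaw 94.6 CUT [ 93 144 172]
[295 309] h0.1614 [ 0.6542 -0.1606] 40.6 x 97.2 yaw 19.0 CUT [19 18 18]
```

View pics/w3.png

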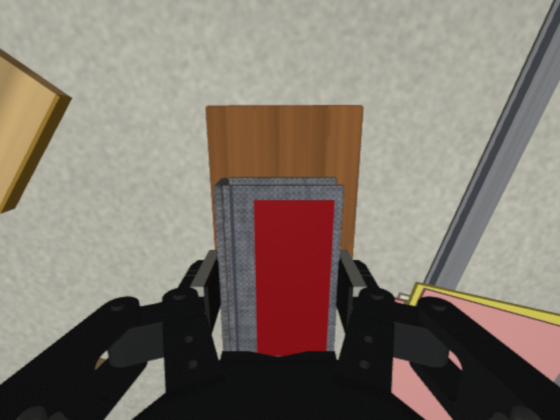

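Book held square over the base board, its front edge at row ~180. Lowering.

```bash

python3 -m inch '[{"offset":[0.49,0.4,1.5],"rotation":[0,0,0],"hand":1},{"offset":[0,0,2.5],"rotation":[0,0,0],"hand":1},{"offset":[0,0,2.2],"rotation":[0,0,0],"hand":1},{"offset":[0,0,1],"rotation":[0,0,0],"hand":1},{"offset":[0,0,0.3],"rotation":[0,0,0],"hand":1}]'
python3 -m inch '[{"offset":[0,0,0],"rotation":[0,0,0],"hand":1},{"offset":[0,0,0.15],"rotation":[0,0,0],"hand":1},{"offset":[0,0,0],"rotation":[0,0,0],"hand":1}]'
python3 -m inch '[{"offset":[0,0,0.15],"rotation":[0,0,0],"hand":1},{"offset":[0,0,0],"rotation":[0,0,0],"hand":1}]'
python3 -m inch '[{"offset":[0,0,0.15],"rotation":[0,0,0],"hand":1},{"offset":[0,0,0],"rotation":[0,0,0],"hand":1}]'
```

```text
t: 8.32
position: [0.6535, -0.1443, 0.0353]
orientation: [0.579, 0.815, -0.0, -0.002]
force: [-0.1, 0.1, 0.7]
width: 0.0525
t: 8.57
position: [0.656, -0.1457, 0.0371]
orientation: [0.579, 0.815, 0.0, 0.001]
force: [0.4, 0.4, -1.6]
width: 0.0528
t: 8.73
position: [0.6555, -0.1457, 0.0349]
orientation: [0.579, 0.815, 0.0, 0.0]
force: [0.4, -0.0, -1.0]
width: 0.0527
t: 8.9
position: [0.6551, -0.1456, 0.0328]
orientation: [0.579, 0.815, 0.0, 0.0]
force: [-0.0, 0.1, -1.1]
width: 0.0528
```

```bash
python3 -c "
from h import *
goal(.6551,-.1505,.031,109.2)"
```

```text
t 8.90 pos [ 0.6551 -0.1456  0.0328] yaw 109.2 q6 0.91 w 0.0528 | offset before turn cm [-0.46 -0.16  0.18] after turn [-0.46 -0.16  0.18] turn [0. 0. 0.]
```

```bash

python3 -m inch '[{"offset":[-0.46,-0.16,0],"rotation":[0,0,0],"hand":1},{"offset":[0,0,0.1],"rotation":[0,0,0],"hand":1},{"offset":[0,0,0.1],"rotation":[0,0,0],"hand":1},{"offset":[0,0,0],"rotation":[0,0,0],"hand":1},{"offset":[0,0,0],"rotation":[0,0,0],"hand":1}]'
python3 -m inch '[{"offset":[0,0,0.15],"rotation":[0,0,0],"hand":1},{"offset":[0,0,0],"rotation":[0,0,0],"hand":1},{"offset":[0,0,0],"rotation":[0,0,0],"hand":1}]'
python3 -m inch '[{"offset":[0,0,0.15],"rotation":[0,0,0],"hand":1},{"offset":[0,0,0],"rotation":[0,0,0],"hand":1},{"offset":[0,0,0],"rotation":[0,0,0],"hand":1}]'
```

```text
t: 9.32
position: [0.6553, -0.1514, 0.0322]
orientation: [0.579, 0.815, -0.0, 0.001]
force: [-5.5, -2.2, 10.5]
width: 0.0526
t: 9.57
position: [0.6553, -0.1514, 0.0322]
orientation: [0.579, 0.815, -0.0, 0.001]
force: [-10.4, -0.1, 25.1]
width: 0.0526
t: 9.82
position: [0.6554, -0.1514, 0.0321]
orientation: [0.579, 0.815, -0.0, 0.001]
force: [-14.1, 0.5, 38.9]
width: 0.0528
```

Contact made at z = 0.0322. Releasing.

```bash

python3 -m inch '[{"offset":[0,0,-0.3],"rotation":[0,0,0],"hand":1},{"offset":[0,0,0],"rotation":[0,0,0],"hand":0.1},{"offset":[0,0,0],"rotation":[0,0,0],"hand":0.1},{"offset":[0,0,0],"rotation":[0,0,0],"hand":0.1},{"offset":[0,0,0],"rotation":[0,0,0],"hand":0.1}]'
python3 -m inch '[{"offset":[0,0,-1],"rotation":[0,0,0],"hand":0},{"offset":[0,0,-3],"rotation":[0,0,0],"hand":0},{"offset":[0,0,-4],"rotation":[0,0,0],"hand":0},{"offset":[0,0,-4],"rotation":[0,0,0],"hand":0},{"offset":[0,0,-4],"rotation":[0,0,0],"hand":0}]'
python3 -m inch '[{"offset":[0,0,-4],"rotation":[0,0,0],"hand":0},{"offset":[0,0,-2],"rotation":[0,0,0],"hand":0},{"offset":[0,0,0],"rotation":[0,0,0],"hand":0},{"offset":[0,0,0],"rotation":[0,0,0],"hand":0}]'
cat >> h.py <<'E'
def pile(f,T,lev):
    """rectangles at a list of (lo,hi) heights near the base board"""
    W=world(f,T)
    for lo,hi in lev:
        m=((W[...,2]>lo)&(W[...,2]<hi)&(np.hypot(W[...,0]-.655,W[...,1]+.15)<0.1)).astype(np.uint8)
        m=cv2.morphologyEx(m,cv2.MORPH_OPEN,np.ones((3,3)))
        c=max(cv2.findContours(m,cv2.RETR_EXTERNAL,cv2.CHAIN_APPROX_NONE)[0],key=cv2.contourArea).reshape(-1,2)
        h=np.median(W[m>0][:,2]); r=rect(cast(c,f["camera_matrix"],T,h)); print("level h%.4f"%h,r[0].round(4),"%.1f x %.1f yaw %.1f"%r[1:])
E
python3 - <<'E'
from h import *
f,T=wrist(); meas(f,T); pile(f,T,[(.008,.026),(.030,.044)]); goal(.4351,-.1663,.2,72.5)
E
```

```text
t: 10.23
position: [0.6549, -0.1504, 0.0302]
orientation: [0.579, 0.815, -0.0, -0.0]
force: [0.2, -0.2, 0.2]
width: 0.0768
t: 10.65
position: [0.6547, -0.1503, 0.193]
orientation: [0.579, 0.815, -0.0, -0.0]
force: [1.7, -0.2, -0.9]
width: 0.0852
t: 10.98
position: [0.6558, -0.1506, 0.2526]
orientation: [0.579, 0.815, 0.0, 0.001]
force: [0.9, -1.1, -1.6]
width: 0.0857
[ 93 127] h0.0132 [ 0.4355 -0.1662] 65.8 x 107.0 yaw 72.5  [ 81 122 145]
[277 174] h0.0179 [ 0.6545 -0.15  ] 109.1 x 147.2 yaw 109.1  [ 42  62 102]
[ 12 218] h0.0280 [ 0.3661 -0.3074] 19.9 x 55.8 yaw 94.9 CUT [100 110 106]
[383 290] h0.0274 [ 0.8503 -0.2679] 152.1 x 195.5 yaw 92.3  [115 121 168]
[122 290] h0.0130 [ 0.51   -0.3689] 25.7 x 44.5 yaw 85.2  [ 74 112 132]
[237 312] h0.0130 [ 0.6639 -0.3475] 53.3 x 80.3 yaw 65.4  [ 39 104  24]
[ 38 315] h0.0129 [ 0.4107 -0.4403] 28.3 x 83.9 yaw 35.5  [36 95 23]
level h0.0169 [ 0.6546 -0.1501] 109.4 x 147.6 yaw 109.1
level h0.0368 [ 0.6551 -0.1513] 53.8 x 88.9 yaw 109.1
t 11.03 pos [ 0.655  -0.1504  0.2508] yaw 109.2 q6 0.90 w 0.0854 | offset before turn cm [  5.73 -21.29   5.08] after turn [ -8.13 -20.49   5.08] turn [ 0.   0.  36.7]
```

Large book is within 1.5 mm and 0.1° of the base board. Large board next.

```bash

python3 -m inch '[{"offset":[0.72,-2.66,0.63],"rotation":[0,0,0],"hand":0},{"offset":[0.72,-2.66,0.63],"rotation":[0,0,0],"hand":0},{"offset":[0.72,-2.66,0.63],"rotation":[0,0,0],"hand":0},{"offset":[0.72,-2.66,0.63],"rotation":[0,0,0],"hand":0},{"offset":[0.72,-2.66,0.63],"rotation":[0,0,0],"hand":0}]' >/dev/null
python3 -m inch '[{"offset":[0.72,-2.66,0.63],"rotation":[0,0,0],"hand":0},{"offset":[0.72,-2.66,0.63],"rotation":[0,0,0],"hand":0},{"offset":[0.72,-2.66,0.63],"rotation":[0,0,0],"hand":0},{"offset":[0,0,0],"rotation":[0,0,6.1],"hand":0},{"offset":[0,0,0],"rotation":[0,0,6.1],"hand":0}]' >/dev/null
python3 -m inch '[{"offset":[0,0,0],"rotation":[0,0,6.1],"hand":0},{"offset":[0,0,0],"rotation":[0,0,6.1],"hand":0},{"offset":[0,0,0],"rotation":[0,0,6.1],"hand":0},{"offset":[0,0,0],"rotation":[0,0,6.1],"hand":0},{"offset":[0,0,0],"rotation":[0,0,0],"hand":0}]'
python3 -m inch '[{"offset":[0,0,0],"rotation":[0,0,0],"hand":0},{"offset":[0,0,0],"rotation":[0,0,0],"hand":0}]' >/dev/null
python3 - <<'E'
from h import *
f,T=wrist(); meas(f,T);  goal(.4353,-.1663,.013,72.5)
E
```

```text
t: 12.28
position: [0.4341, -0.1655, 0.199]
orientation: [0.807, 0.59, -0.001, -0.001]
force: [0.1, 0.0, -0.7]
width: 0.0851
[215  14] h0.0410 [ 0.4294 -0.0049] 20.9 x 32.9 yaw 162.8 CUT [116 149 152]
[489 102] h0.0185 [ 0.6523 -0.15  ] 109.9 x 148.7 yaw 109.1 CUT [36 51 87]
[278 186] h0.0131 [ 0.4344 -0.1659] 64.0 x 105.9 yaw 72.5  [ 77 116 137]
[517 278] h0.0129 [ 0.6622 -0.347 ] 56.3 x 79.3 yaw 65.6  [33 91 19]
[241 328] h0.0544 [ 0.3456 -0.3013] 38.7 x 54.1 yaw 172.2  [114 130 130]
[454 402] h0.0129 [ 0.5735 -0.5061] 49.9 x 67.3 yaw 63.6 CUT [32 91 19]
t 12.50 pos [ 0.4348 -0.1659  0.1999] yaw 72.8 q6 1.35 w 0.0856 | offset before turn cm [-0.03  0.08 18.69] after turn [-0.03  0.06 18.69] turn [-0.1 -0.   0.3]
```

```bash

python3 -m inch '[{"offset":[0,0.06,3],"rotation":[0,0,0.3],"hand":0},{"offset":[0,0,4],"rotation":[0,0,0],"hand":0},{"offset":[0,0,4],"rotation":[0,0,0],"hand":0},{"offset":[0,0,3],"rotation":[0,0,0],"hand":0},{"offset":[0,0,2],"rotation":[0,0,0],"hand":0}]'
python3 -m inch '[{"offset":[0,0,1],"rotation":[0,0,0],"hand":0},{"offset":[0,0,1],"rotation":[0,0,0],"hand":0},{"offset":[0,0,0.6],"rotation":[0,0,0],"hand":0},{"offset":[0,0,0],"rotation":[0,0,0],"hand":0},{"offset":[0,0,0],"rotation":[0,0,0],"hand":0}]'
python3 -m inch '[{"offset":[0,0,0],"rotation":[0,0,0],"hand":1},{"offset":[0,0,0],"rotation":[0,0,0],"hand":1},{"offset":[0,0,0],"rotation":[0,0,0],"hand":1},{"offset":[0,0,0],"rotation":[0,0,0],"hand":1},{"offset":[0,0,0],"rotation":[0,0,0],"hand":1}]'
python3 -m inch '[{"offset":[0,0,0],"rotation":[0,0,0],"hand":1},{"offset":[0,0,-0.5],"rotation":[0,0,0],"hand":1},{"offset":[0,0,-1],"rotation":[0,0,0],"hand":1},{"offset":[0,0,-2],"rotation":[0,0,0],"hand":1},{"offset":[0,0,-2],"rotation":[0,0,0],"hand":1}]'
python3 -m inch '[{"offset":[0,0,-2.5],"rotation":[0,0,0],"hand":1},{"offset":[0,0,-2],"rotation":[0,0,0],"hand":1},{"offset":[0,0,0],"rotation":[0,0,0],"hand":1},{"offset":[0,0,0],"rotation":[0,0,0],"hand":1}]'
python3 -c "
from h import *
goal(.6551,-.1513,.12,109.1)"
```

```text
t: 12.92
position: [0.434, -0.1653, 0.0375]
orientation: [0.807, 0.591, -0.001, -0.002]
force: [0.6, -0.3, 1.0]
width: 0.0856
t: 13.33
position: [0.4357, -0.1662, 0.0145]
orientation: [0.807, 0.59, -0.0, -0.0]
force: [-0.4, -0.8, 0.4]
width: 0.0854
t: 13.75
position: [0.4363, -0.1665, 0.0156]
orientation: [0.807, 0.59, 0.0, 0.001]
force: [-2.1, 1.1, 11.5]
width: 0.0621
t: 14.17
position: [0.4353, -0.166, 0.0702]
orientation: [0.807, 0.59, -0.0, -0.0]
force: [-0.3, 0.1, -0.2]
width: 0.0621
t: 14.5
position: [0.4366, -0.1667, 0.1156]
orientation: [0.807, 0.59, 0.001, 0.001]
force: [0.3, 0.2, -0.9]
width: 0.0618
t 14.50 pos [ 0.4366 -0.1667  0.1156] yaw 72.3 q6 1.36 w 0.0618 | offset before turn cm [ 8.11 20.35 -0.38] after turn [-5.69 21.15 -0.44] turn [  0.2   0.1 -36.8]
```

```bash

python3 -m inch '[{"offset":[1.01,2.54,0],"rotation":[0,0,0],"hand":1},{"offset":[1.01,2.54,0],"rotation":[0,0,0],"hand":1},{"offset":[1.01,2.54,0],"rotation":[0,0,0],"hand":1},{"offset":[1.01,2.54,0],"rotation":[0,0,0],"hand":1},{"offset":[1.01,2.54,0],"rotation":[0,0,0],"hand":1}]' >/dev/null
python3 -m inch '[{"offset":[1.01,2.54,0],"rotation":[0,0,0],"hand":1},{"offset":[1.01,2.54,0],"rotation":[0,0,0],"hand":1},{"offset":[1.01,2.54,0],"rotation":[0,0,0],"hand":1},{"offset":[0,0,0],"rotation":[0,0,-6.1],"hand":1},{"offset":[0,0,0],"rotation":[0,0,-6.1],"hand":1}]' >/dev/null
python3 -m inch '[{"offset":[0,0,0],"rotation":[0,0,-6.1],"hand":1},{"offset":[0,0,0],"rotation":[0,0,-6.1],"hand":1},{"offset":[0,0,0],"rotation":[0,0,-6.1],"hand":1},{"offset":[0,0,0],"rotation":[0,0,-6.1],"hand":1},{"offset":[0,0,0],"rotation":[0,0,0],"hand":1}]'
python3 -m inch '[{"offset":[0,0,0],"rotation":[0,0,0],"hand":1},{"offset":[0,0,0],"rotation":[0,0,0],"hand":1}]' >/dev/null
python3 - <<'E'
from h import *
goal(.6551,-.1513,.06,109.1)
E
```

```text
t: 15.75
position: [0.6531, -0.1508, 0.1127]
orientation: [0.579, 0.815, -0.0, -0.001]
force: [-0.2, 0.3, -0.9]
width: 0.0617
t 15.92 pos [ 0.6535 -0.1509  0.1136] yaw 108.7 q6 0.91 w 0.0615 | offset before turn cm [-0.1   0.14  5.36] after turn [-0.09  0.14  5.36] turn [-0.1 -0.  -0.4]
```

```bash

python3 -m inch '[{"offset":[-0.1,0.14,1],"rotation":[0,0,-0.4],"hand":1},{"offset":[0,0,2],"rotation":[0,0,0],"hand":1},{"offset":[0,0,1.5],"rotation":[0,0,0],"hand":1},{"offset":[0,0,0.7],"rotation":[0,0,0],"hand":1},{"offset":[0,0,0],"rotation":[0,0,0],"hand":1}]'
python3 -m inch '[{"offset":[0,0,0.2],"rotation":[0,0,0],"hand":1},{"offset":[0,0,0],"rotation":[0,0,0],"hand":1},{"offset":[0,0,0.2],"rotation":[0,0,0],"hand":1},{"offset":[0,0,0],"rotation":[0,0,0],"hand":1},{"offset":[0,0,0],"rotation":[0,0,0],"hand":1}]'
python3 -m inch '[{"offset":[0,0,0.15],"rotation":[0,0,0],"hand":1},{"offset":[0,0,0],"rotation":[0,0,0],"hand":1},{"offset":[0,0,0],"rotation":[0,0,0],"hand":1}]'
python3 -c "
from h import *
goal(.6551,-.1513,.0536,109.1)"
```

```text
t: 16.33
position: [0.6541, -0.151, 0.0599]
orientation: [0.579, 0.815, -0.001, -0.002]
force: [-0.6, 0.2, -1.4]
width: 0.0616
t: 16.75
position: [0.6558, -0.1516, 0.0589]
orientation: [0.579, 0.816, 0.0, 0.0]
force: [0.4, 0.2, -1.2]
width: 0.0616
t: 17.0
position: [0.6555, -0.1515, 0.0569]
orientation: [0.579, 0.816, -0.0, -0.0]
force: [0.0, 0.2, -1.6]
width: 0.0622
t 17.00 pos [ 0.6555 -0.1515  0.0569] yaw 109.3 q6 0.90 w 0.0622 | offset before turn cm [ 0.03 -0.03  0.33] after turn [ 0.03 -0.03  0.33] turn [-0.  -0.   0.2]
```

```bash

python3 -m inch '[{"offset":[0,0,0.2],"rotation":[0,0,0],"hand":1},{"offset":[0,0,0],"rotation":[0,0,0],"hand":1},{"offset":[0,0,0],"rotation":[0,0,0],"hand":1}]'
python3 -m inch '[{"offset":[0,0,0.15],"rotation":[0,0,0],"hand":1},{"offset":[0,0,0],"rotation":[0,0,0],"hand":1},{"offset":[0,0,0],"rotation":[0,0,0],"hand":1}]'
```

```text
t: 17.25
position: [0.6554, -0.1515, 0.0547]
orientation: [0.579, 0.816, -0.0, -0.0]
force: [-0.5, 0.2, -1.3]
width: 0.0621
t: 17.5
position: [0.6557, -0.1516, 0.0538]
orientation: [0.579, 0.816, 0.0, 0.0]
force: [-0.8, 0.6, 3.7]
width: 0.0618
```

Contact at 0.0538, as predicted (3.7 N). Release and rise.

```bash

python3 -m inch '[{"offset":[0,0,0],"rotation":[0,0,0],"hand":0},{"offset":[0,0,0],"rotation":[0,0,0],"hand":0},{"offset":[0,0,0],"rotation":[0,0,0],"hand":0},{"offset":[0,0,0],"rotation":[0,0,0],"hand":0},{"offset":[0,0,0],"rotation":[0,0,0],"hand":0}]'
python3 -m inch '[{"offset":[0,0,-1],"rotation":[0,0,0],"hand":0},{"offset":[0,0,-3],"rotation":[0,0,0],"hand":0},{"offset":[0,0,-4],"rotation":[0,0,0],"hand":0},{"offset":[0,0,-4],"rotation":[0,0,0],"hand":0},{"offset":[0,0,-4],"rotation":[0,0,0],"hand":0}]'
python3 -m inch '[{"offset":[0,0,-3],"rotation":[0,0,0],"hand":0},{"offset":[0,0,0],"rotation":[0,0,0],"hand":0},{"offset":[0,0,0],"rotation":[0,0,0],"hand":0},{"offset":[0,0,0],"rotation":[0,0,0],"hand":0}]'
python3 - <<'E'
from h import *
f,T=wrist(); pile(f,T,[(.008,.026),(.044,.06)]); goal(.5437,.3904,.22,86.1)
E
```

```text
t: 17.92
position: [0.6556, -0.1515, 0.0533]
orientation: [0.579, 0.816, 0.0, -0.0]
force: [-0.6, -0.1, 0.2]
width: 0.0854
t: 18.33
position: [0.6552, -0.1514, 0.216]
orientation: [0.579, 0.816, 0.0, 0.0]
force: [1.6, -1.0, -0.5]
width: 0.0856
t: 18.67
position: [0.6553, -0.1514, 0.2433]
orientation: [0.579, 0.816, -0.0, -0.0]
force: [-0.7, 1.2, -1.2]
width: 0.0856
level h0.0169 [ 0.6547 -0.1504] 109.4 x 147.9 yaw 109.1
level h0.0509 [ 0.6549 -0.1518] 64.0 x 105.1 yaw 109.3
t 18.72 pos [ 0.6549 -0.1513  0.2424] yaw 109.3 q6 0.90 w 0.0856 | offset before turn cm [54.8   7.42  2.29] after turn [ 53.29 -14.78   2.24] turn [-0.1 -0.  23.2]
```

```bash

python3 -m inch '[{"offset":[3.2,0.44,0.14],"rotation":[0,0,0],"hand":0},{"offset":[3.2,0.44,0.14],"rotation":[0,0,0],"hand":0},{"offset":[3.2,0.44,0.14],"rotation":[0,0,0],"hand":0},{"offset":[3.2,0.44,0.14],"rotation":[0,0,0],"hand":0},{"offset":[3.2,0.44,0.14],"rotation":[0,0,0],"hand":0}]' >/dev/null
python3 -m inch '[{"offset":[3.2,0.44,0.14],"rotation":[0,0,0],"hand":0},{"offset":[3.2,0.44,0.14],"rotation":[0,0,0],"hand":0},{"offset":[3.2,0.44,0.14],"rotation":[0,0,0],"hand":0},{"offset":[3.2,0.44,0.14],"rotation":[0,0,0],"hand":0},{"offset":[3.2,0.44,0.14],"rotation":[0,0,0],"hand":0}]' >/dev/null
python3 -m inch '[{"offset":[3.2,0.44,0.14],"rotation":[0,0,0],"hand":0},{"offset":[3.2,0.44,0.14],"rotation":[0,0,0],"hand":0},{"offset":[3.2,0.44,0.14],"rotation":[0,0,0],"hand":0},{"offset":[3.2,0.44,0.14],"rotation":[0,0,0],"hand":0},{"offset":[3.2,0.44,0.14],"rotation":[0,0,0],"hand":0}]' >/dev/null
python3 -m inch '[{"offset":[3.2,0.44,0.14],"rotation":[0,0,0],"hand":0},{"offset":[3.2,0.44,0.14],"rotation":[0,0,0],"hand":0},{"offset":[0,0,0],"rotation":[0,0,5.8],"hand":0},{"offset":[0,0,0],"rotation":[0,0,5.8],"hand":0},{"offset":[0,0,0],"rotation":[0,0,5.8],"hand":0}]' >/dev/null
python3 -m inch '[{"offset":[0,0,0],"rotation":[0,0,5.8],"hand":0},{"offset":[0,0,0],"rotation":[0,0,0],"hand":0},{"offset":[0,0,0],"rotation":[0,0,0],"hand":0},{"offset":[0,0,0],"rotation":[0,0,0],"hand":0}]'
python3 - <<'E'
from h import *
f,T=wrist(); meas(f,T);  goal(.5437,.3904,.1,86.1)
E
```

```text
t: 20.72
position: [0.546, 0.3863, 0.2188]
orientation: [0.73, 0.684, -0.001, -0.0]
force: [-0.5, -0.6, 0.3]
width: 0.0855
[534  60] h0.0520 [0.7851 0.4871] 25.5 x 96.7 yaw 100.7 CUT [56 64 64]
[276 176] h0.0130 [0.5435 0.3944] 41.8 x 65.9 yaw 83.4  [47 44 87]
[107 253] h0.0161 [0.3412 0.3174] 18.1 x 66.2 yaw 167.8  [35 64 95]
[530 295] h0.0450 [0.8294 0.2184] 49.9 x 112.4 yaw 100.7 CUT [59 57 56]
t 20.77 pos [0.546  0.3864 0.219 ] yaw 86.3 q6 2.14 w 0.0854 | offset before turn cm [ 0.39 -0.25 11.9 ] after turn [ 0.39 -0.26 11.9 ] turn [-0.1  0.   0.2]
```

```bash

python3 -m inch '[{"offset":[0.78,-0.3,3],"rotation":[0,0,2.9],"hand":0.1},{"offset":[0,0,4],"rotation":[0,0,0],"hand":0.1},{"offset":[0,0,4],"rotation":[0,0,0],"hand":0.1},{"offset":[0,0,4],"rotation":[0,0,0],"hand":0.1},{"offset":[0,0,2],"rotation":[0,0,0],"hand":0.1}]'
python3 -m inch '[{"offset":[0,0,1.5],"rotation":[0,0,0],"hand":0.1},{"offset":[0,0,1],"rotation":[0,0,0],"hand":0.1},{"offset":[0,0,0.6],"rotation":[0,0,0],"hand":0.1},{"offset":[0,0,0],"rotation":[0,0,0],"hand":0.1},{"offset":[0,0,0],"rotation":[0,0,0],"hand":0.1}]'
python3 -c "
from h import *
goal(.5435,.3944,.017,83.4)"
```

```text
t: 21.18
position: [0.5413, 0.3931, 0.0446]
orientation: [0.747, 0.665, -0.003, -0.001]
force: [-0.3, -0.9, -0.5]
width: 0.0769
t: 21.6
position: [0.5443, 0.3948, 0.0193]
orientation: [0.748, 0.664, 0.0, 0.0]
force: [-1.1, 0.4, 0.2]
width: 0.0769
t 21.60 pos [0.5443 0.3948 0.0193] yaw 83.2 q6 2.21 w 0.0769 | offset before turn cm [-0.05 -0.07  0.23] after turn [-0.05 -0.07  0.23] turn [ 0.  -0.  -0.2]
```

```bash

python3 -m inch '[{"offset":[0,-0.07,0.25],"rotation":[0,0,-0.2],"hand":0.1},{"offset":[0,0,0],"rotation":[0,0,0],"hand":1},{"offset":[0,0,0],"rotation":[0,0,0],"hand":1},{"offset":[0,0,0],"rotation":[0,0,0],"hand":1},{"offset":[0,0,0],"rotation":[0,0,0],"hand":1}]'
python3 -m inch '[{"offset":[0,0,0],"rotation":[0,0,0],"hand":1},{"offset":[0,0,0],"rotation":[0,0,0],"hand":1}]'
python3 -m inch '[{"offset":[0,0,0],"rotation":[0,0,0],"hand":1},{"offset":[0,0,-0.5],"rotation":[0,0,0],"hand":1},{"offset":[0,0,-1],"rotation":[0,0,0],"hand":1},{"offset":[0,0,-3],"rotation":[0,0,0],"hand":1},{"offset":[0,0,-3],"rotation":[0,0,0],"hand":1}]'
python3 -m inch '[{"offset":[0,0,-3.5],"rotation":[0,0,0],"hand":1},{"offset":[0,0,-2],"rotation":[0,0,0],"hand":1},{"offset":[0,0,0],"rotation":[0,0,0],"hand":1},{"offset":[0,0,0],"rotation":[0,0,0],"hand":1}]'
python3 -c "
from h import *
goal(.6549,-.1518,.14,109.2)"
```

```text
t: 22.02
position: [0.5437, 0.395, 0.0171]
orientation: [0.747, 0.665, 0.001, 0.0]
force: [-1.5, -0.8, 6.1]
width: 0.04
t: 22.18
position: [0.5437, 0.395, 0.0171]
orientation: [0.747, 0.665, 0.001, 0.0]
force: [-0.2, -0.5, 5.3]
width: 0.04
t: 22.6
position: [0.5421, 0.394, 0.0914]
orientation: [0.747, 0.665, -0.001, -0.0]
force: [0.0, -0.4, 0.2]
width: 0.0402
t: 22.93
position: [0.544, 0.3952, 0.1482]
orientation: [0.747, 0.665, 0.002, 0.0]
force: [0.2, -1.1, -0.9]
width: 0.0402
t 22.93 pos [0.544  0.3952 0.1482] yaw 83.4 q6 2.21 w 0.0402 | offset before turn cm [-53.06  17.3    0.77] after turn [-55.3   -7.51   0.82] turn [  0.2  -0.1 -25.8]
```

```bash

python3 -m inch '[{"offset":[-2.95,0.96,0],"rotation":[0,0,0],"hand":1},{"offset":[-2.95,0.96,0],"rotation":[0,0,0],"hand":1},{"offset":[-2.95,0.96,0],"rotation":[0,0,0],"hand":1},{"offset":[-2.95,0.96,0],"rotation":[0,0,0],"hand":1},{"offset":[-2.95,0.96,0],"rotation":[0,0,0],"hand":1}]' >/dev/null
python3 -m inch '[{"offset":[-2.95,0.96,0],"rotation":[0,0,0],"hand":1},{"offset":[-2.95,0.96,0],"rotation":[0,0,0],"hand":1},{"offset":[-2.95,0.96,0],"rotation":[0,0,0],"hand":1},{"offset":[-2.95,0.96,0],"rotation":[0,0,0],"hand":1},{"offset":[-2.95,0.96,0],"rotation":[0,0,0],"hand":1}]' >/dev/null
python3 -m inch '[{"offset":[-2.95,0.96,0],"rotation":[0,0,0],"hand":1},{"offset":[-2.95,0.96,0],"rotation":[0,0,0],"hand":1},{"offset":[-2.95,0.96,0],"rotation":[0,0,0],"hand":1},{"offset":[-2.95,0.96,0],"rotation":[0,0,0],"hand":1},{"offset":[-2.95,0.96,0],"rotation":[0,0,0],"hand":1}]' >/dev/null
python3 -m inch '[{"offset":[-2.95,0.96,0],"rotation":[0,0,0],"hand":1},{"offset":[-2.95,0.96,0],"rotation":[0,0,0],"hand":1},{"offset":[-2.95,0.96,0],"rotation":[0,0,0],"hand":1},{"offset":[0,0,0],"rotation":[0,0,-5.16],"hand":1},{"offset":[0,0,0],"rotation":[0,0,-5.16],"hand":1}]' >/dev/null
python3 -m inch '[{"offset":[0,0,0],"rotation":[0,0,-5.16],"hand":1},{"offset":[0,0,0],"rotation":[0,0,-5.16],"hand":1},{"offset":[0,0,0],"rotation":[0,0,-5.16],"hand":1},{"offset":[0,0,0],"rotation":[0,0,0],"hand":1},{"offset":[0,0,0],"rotation":[0,0,0],"hand":1}]'
python3 -c "
from h import *
goal(.6549,-.1518,.074,109.2)"
```

```text
t: 25.02
position: [0.6531, -0.1525, 0.1451]
orientation: [0.58, 0.814, -0.0, -0.001]
force: [0.3, -0.4, -0.9]
width: 0.04
t 25.02 pos [ 0.6531 -0.1525  0.1451] yaw 109.0 q6 0.90 w 0.0400 | offset before turn cm [-0.    0.2   7.11] after turn [0.   0.19 7.11] turn [-0.1 -0.1 -0.2]
```

```bash

python3 -m inch '[{"offset":[0,0.15,1.5],"rotation":[0,0,0],"hand":1},{"offset":[0,0,2.5],"rotation":[0,0,0],"hand":1},{"offset":[0,0,2],"rotation":[0,0,0],"hand":1},{"offset":[0,0,1],"rotation":[0,0,0],"hand":1},{"offset":[0,0,0],"rotation":[0,0,0],"hand":1}]'
python3 -m inch '[{"offset":[0,0,0],"rotation":[0,0,0],"hand":1},{"offset":[0,0,0.2],"rotation":[0,0,0],"hand":1},{"offset":[0,0,0],"rotation":[0,0,0],"hand":1},{"offset":[0,0,0],"rotation":[0,0,0],"hand":1}]'
python3 -c "
from h import *
goal(.6549,-.1518,.069,109.2)"
```

```text
t: 25.43
position: [0.6533, -0.1515, 0.0732]
orientation: [0.58, 0.815, -0.001, -0.002]
force: [-0.2, -0.2, 0.3]
width: 0.0403
t: 25.77
position: [0.6558, -0.1524, 0.0751]
orientation: [0.579, 0.815, 0.0, 0.001]
force: [0.6, -0.6, -0.3]
width: 0.0404
t 25.77 pos [ 0.6558 -0.1524  0.0751] yaw 109.2 q6 0.90 w 0.0404 | offset before turn cm [ 0.08 -0.07  0.61] after turn [ 0.08 -0.07  0.61] turn [ 0.1  0.1 -0. ]
```

```bash

python3 -m inch '[{"offset":[0.05,-0.05,0.25],"rotation":[0,0,0],"hand":1},{"offset":[0,0,0.2],"rotation":[0,0,0],"hand":1},{"offset":[0,0,0],"rotation":[0,0,0],"hand":1},{"offset":[0,0,0],"rotation":[0,0,0],"hand":1}]'
python3 -m inch '[{"offset":[0,0,0.15],"rotation":[0,0,0],"hand":1},{"offset":[0,0,0],"rotation":[0,0,0],"hand":1},{"offset":[0,0,0],"rotation":[0,0,0],"hand":1}]'
```

```text
t: 26.1
position: [0.6544, -0.1518, 0.0695]
orientation: [0.579, 0.815, -0.0, -0.0]
force: [-0.0, -0.0, -0.1]
width: 0.0403
t: 26.35
position: [0.6547, -0.1519, 0.0691]
orientation: [0.579, 0.815, 0.0, 0.0]
force: [-3.5, 0.6, 8.6]
width: 0.0402
```

Contact at 0.069. Release.

```bash

python3 -m inch '[{"offset":[0,0,-0.1],"rotation":[0,0,0],"hand":1},{"offset":[0,0,0],"rotation":[0,0,0],"hand":0},{"offset":[0,0,0],"rotation":[0,0,0],"hand":0},{"offset":[0,0,0],"rotation":[0,0,0],"hand":0},{"offset":[0,0,0],"rotation":[0,0,0],"hand":0}]'
python3 -m inch '[{"offset":[0,0,0],"rotation":[0,0,0],"hand":0},{"offset":[0,0,-1],"rotation":[0,0,0],"hand":0},{"offset":[0,0,-3],"rotation":[0,0,0],"hand":0},{"offset":[0,0,-4],"rotation":[0,0,0],"hand":0},{"offset":[0,0,-4],"rotation":[0,0,0],"hand":0}]'
python3 -m inch '[{"offset":[0,0,-3],"rotation":[0,0,0],"hand":0},{"offset":[0,0,-2],"rotation":[0,0,0],"hand":0},{"offset":[0,0,0],"rotation":[0,0,0],"hand":0},{"offset":[0,0,0],"rotation":[0,0,0],"hand":0}]'
python3 - <<'E'
from h import *
f,T=wrist(); pile(f,T,[(.008,.026),(.044,.057),(.060,.074)]); goal(.5228,-.3885,.2,84); meas(f,T)
E
```

```text
t: 26.77
position: [0.6545, -0.1519, 0.0689]
orientation: [0.579, 0.815, -0.0, -0.0]
force: [0.7, 0.2, -0.8]
width: 0.0846
t: 27.18
position: [0.6538, -0.1516, 0.1905]
orientation: [0.579, 0.815, -0.0, -0.001]
force: [1.6, -0.9, -0.2]
width: 0.0855
t: 27.52
position: [0.6553, -0.1521, 0.2411]
orientation: [0.579, 0.815, 0.0, 0.002]
force: [-0.4, -0.4, -0.1]
width: 0.085
level h0.0169 [ 0.6548 -0.1505] 109.4 x 147.9 yaw 109.1
level h0.0509 [ 0.655  -0.1519] 64.0 x 105.6 yaw 109.3
level h0.0648 [ 0.6543 -0.1523] 41.8 x 65.3 yaw 109.2
t 27.57 pos [ 0.6546 -0.1518  0.2395] yaw 109.2 q6 0.90 w 0.0855 | offset before turn cm [-18.01 -20.23   3.94] after turn [-24.91 -10.63   3.95] turn [ 0.   0.  25.2]
[278 175] h0.0507 [ 0.655  -0.1519] 64.0 x 105.7 yaw 109.3  [ 65  87 121]
[  9 221] h0.0232 [ 0.3697 -0.3062] 17.2 x 51.7 yaw 94.9 CUT [88 98 95]
[389 291] h0.0274 [ 0.8503 -0.2639] 151.9 x 187.6 yaw 92.3  [113 118 164]
[119 293] h0.0130 [ 0.5102 -0.3665] 25.8 x 41.5 yaw 85.1  [ 71 108 129]
[236 317] h0.0130 [ 0.664  -0.3475] 53.2 x 80.6 yaw 65.5  [ 38 101  24]
[ 28 320] h0.0129 [ 0.405  -0.4365] 28.4 x 85.4 yaw 47.5  [35 93 22]
```

```bash

python3 -m inch '[{"offset":[-1.8,-2.02,0.2],"rotation":[0,0,0],"hand":0},{"offset":[-1.8,-2.02,0.2],"rotation":[0,0,0],"hand":0},{"offset":[-1.8,-2.02,0.2],"rotation":[0,0,0],"hand":0},{"offset":[-1.8,-2.02,0.2],"rotation":[0,0,0],"hand":0},{"offset":[-1.8,-2.02,0.2],"rotation":[0,0,0],"hand":0}]' >/dev/null
python3 -m inch '[{"offset":[-1.8,-2.02,0.2],"rotation":[0,0,0],"hand":0},{"offset":[-1.8,-2.02,0.2],"rotation":[0,0,0],"hand":0},{"offset":[-1.8,-2.02,0.2],"rotation":[0,0,0],"hand":0},{"offset":[-1.8,-2.02,0.2],"rotation":[0,0,0],"hand":0},{"offset":[-1.8,-2.02,0.2],"rotation":[0,0,0],"hand":0}]' >/dev/null
python3 -m inch '[{"offset":[0,0,0],"rotation":[0,0,5],"hand":0},{"offset":[0,0,0],"rotation":[0,0,5],"hand":0},{"offset":[0,0,0],"rotation":[0,0,5],"hand":0},{"offset":[0,0,0],"rotation":[0,0,5],"hand":0},{"offset":[0,0,0],"rotation":[0,0,5],"hand":0}]' >/dev/null
python3 -m inch '[{"offset":[0,0,0],"rotation":[0,0,0],"hand":0},{"offset":[0,0,0],"rotation":[0,0,0],"hand":0},{"offset":[0,0,0],"rotation":[0,0,0],"hand":0}]'
python3 - <<'E'
from h import *
f,T=wrist(); meas(f,T);  goal(.5228,-.3885,.1,84); cv2.imwrite("pics/w4.png",f["pixels"])
E
```

```text
t: 29.07
position: [0.5227, -0.388, 0.2183]
orientation: [0.741, 0.672, -0.0, -0.001]
force: [0.4, 0.0, -0.8]
width: 0.0851
[384   8] h0.0168 [ 0.6437 -0.232 ] 18.1 x 49.2 yaw 174.3 CUT [30 58 90]
[540 100] h0.0267 [ 0.7895 -0.3317] 30.9 x 187.9 yaw 98.7 CUT [ 95 102 142]
[408 134] h0.0131 [ 0.6633 -0.3484] 53.3 x 77.9 yaw 65.3  [37 98 22]
[ 89 129] h0.0606 [ 0.3464 -0.3107] 49.8 x 52.7 yaw 174.3  [134 152 152]
[278 184] h0.0131 [ 0.5216 -0.3891] 51.9 x 78.5 yaw 85.5  [ 77 117 139]
[197 245] h0.0131 [ 0.418 -0.454] 52.4 x 79.6 yaw 30.7  [37 99 23]
[536 285] h0.0327 [ 0.8072 -0.5495] 51.4 x 167.2 yaw 98.7 CUT [ 46  99 113]
[318 283] h0.0130 [ 0.5576 -0.5143] 53.9 x 78.8 yaw 42.3  [37 98 23]
t 29.12 pos [ 0.5229 -0.388   0.2186] yaw 84.3 q6 0.92 w 0.0854 | offset before turn cm [-5.000e-02  1.000e-02  1.186e+01] after turn [-0.05 -0.   11.86] turn [-0.  -0.   0.3]
```

View pics/w4.png

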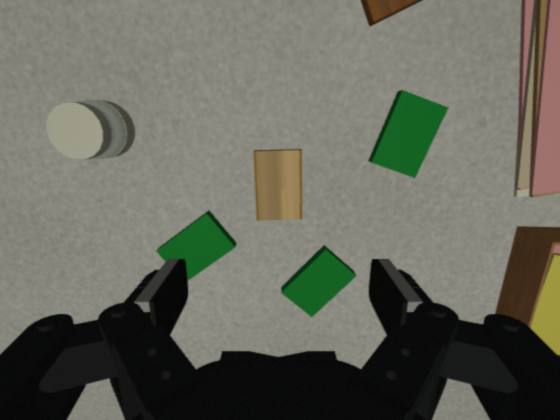

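Small board at (278,184), clear of the jar and the green look-alikes. Descending on it.

```bash

python3 -m inch '[{"offset":[-0.12,-0.12,3],"rotation":[0,0,-1.2],"hand":0.05},{"offset":[0,0,4],"rotation":[0,0,0],"hand":0.05},{"offset":[0,0,4],"rotation":[0,0,0],"hand":0.05},{"offset":[0,0,4],"rotation":[0,0,0],"hand":0.05},{"offset":[0,0,2],"rotation":[0,0,0],"hand":0.05}]'
python3 -m inch '[{"offset":[0,0,1.5],"rotation":[0,0,0],"hand":0.05},{"offset":[0,0,1],"rotation":[0,0,0],"hand":0.05},{"offset":[0,0,0.6],"rotation":[0,0,0],"hand":0.05},{"offset":[0,0,0],"rotation":[0,0,0],"hand":0.05},{"offset":[0,0,0],"rotation":[0,0,0],"hand":0.05}]'
python3 -c "
from h import *
goal(.5216,-.3891,.017,85.5)"
```

```text
t: 29.53
position: [0.5196, -0.3873, 0.0442]
orientation: [0.734, 0.679, -0.0, -0.003]
force: [-0.7, 0.4, -0.8]
width: 0.0812
t: 29.95
position: [0.5221, -0.3897, 0.0188]
orientation: [0.735, 0.678, 0.0, 0.0]
force: [-0.2, 0.9, 1.2]
width: 0.0813
t 29.95 pos [ 0.5221 -0.3897  0.0188] yaw 85.4 q6 0.90 w 0.0813 | offset before turn cm [ 0.06 -0.06  0.18] after turn [ 0.06 -0.06  0.18] turn [ 0.   0.  -0.1]
```

```bash

python3 -m inch '[{"offset":[0.06,-0.06,0.2],"rotation":[0,0,0],"hand":0.05},{"offset":[0,0,0],"rotation":[0,0,0],"hand":1},{"offset":[0,0,0],"rotation":[0,0,0],"hand":1},{"offset":[0,0,0],"rotation":[0,0,0],"hand":1},{"offset":[0,0,0],"rotation":[0,0,0],"hand":1}]'
python3 -m inch '[{"offset":[0,0,0],"rotation":[0,0,0],"hand":1},{"offset":[0,0,0],"rotation":[0,0,0],"hand":1}]'
python3 -m inch '[{"offset":[0,0,-0.5],"rotation":[0,0,0],"hand":1},{"offset":[0,0,-1],"rotation":[0,0,0],"hand":1},{"offset":[0,0,-3],"rotation":[0,0,0],"hand":1},{"offset":[0,0,-3],"rotation":[0,0,0],"hand":1},{"offset":[0,0,-3],"rotation":[0,0,0],"hand":1}]'
python3 -m inch '[{"offset":[0,0,-3],"rotation":[0,0,0],"hand":1},{"offset":[0,0,-2],"rotation":[0,0,0],"hand":1},{"offset":[0,0,0],"rotation":[0,0,0],"hand":1},{"offset":[0,0,0],"rotation":[0,0,0],"hand":1}]'
python3 -c "
from h import *
goal(.6543,-.1523,.15,109.2)"
```

```text
t: 30.37
position: [0.5217, -0.3891, 0.0172]
orientation: [0.735, 0.678, 0.0, 0.001]
force: [-1.2, 1.1, 4.9]
width: 0.0503
t: 30.53
position: [0.5217, -0.3891, 0.0172]
orientation: [0.735, 0.678, 0.0, 0.001]
force: [-1.2, 0.5, 4.8]
width: 0.0503
t: 30.95
position: [0.5209, -0.3886, 0.123]
orientation: [0.735, 0.678, -0.0, -0.0]
force: [0.0, -0.1, -1.6]
width: 0.0501
t: 31.28
position: [0.5218, -0.3893, 0.1731]
orientation: [0.735, 0.678, 0.0, 0.002]
force: [-0.4, -0.2, -1.7]
width: 0.0503
t 31.28 pos [ 0.5218 -0.3893  0.1731] yaw 85.4 q6 0.90 w 0.0503 | offset before turn cm [24.69 11.3   2.29] after turn [18.02 20.31  2.31] turn [  0.1   0.1 -23.8]
```

```bash

python3 -m inch '[{"offset":[2.46,1.13,0.1],"rotation":[0,0,0],"hand":1},{"offset":[2.46,1.13,0.1],"rotation":[0,0,0],"hand":1},{"offset":[2.46,1.13,0.1],"rotation":[0,0,0],"hand":1},{"offset":[2.46,1.13,0.1],"rotation":[0,0,0],"hand":1},{"offset":[2.46,1.13,0.1],"rotation":[0,0,0],"hand":1}]' >/dev/null
python3 -m inch '[{"offset":[2.46,1.13,0.1],"rotation":[0,0,0],"hand":1},{"offset":[2.46,1.13,0.1],"rotation":[0,0,0],"hand":1},{"offset":[2.46,1.13,0.1],"rotation":[0,0,0],"hand":1},{"offset":[2.46,1.13,0.1],"rotation":[0,0,0],"hand":1},{"offset":[2.46,1.13,0.1],"rotation":[0,0,0],"hand":1}]' >/dev/null
python3 -m inch '[{"offset":[0,0,0],"rotation":[0,0,-5.95],"hand":1},{"offset":[0,0,0],"rotation":[0,0,-5.95],"hand":1},{"offset":[0,0,0],"rotation":[0,0,-5.95],"hand":1},{"offset":[0,0,0],"rotation":[0,0,-5.95],"hand":1},{"offset":[0,0,0],"rotation":[0,0,0],"hand":1}]' >/dev/null
python3 -m inch '[{"offset":[0,0,0],"rotation":[0,0,0],"hand":1},{"offset":[0,0,0],"rotation":[0,0,0],"hand":1},{"offset":[0,0,0],"rotation":[0,0,0],"hand":1}]'
python3 -c "
from h import *
goal(.6543,-.1523,.088,109.2)"
```

```text
t: 32.78
position: [0.6533, -0.1525, 0.1607]
orientation: [0.58, 0.814, -0.0, -0.0]
force: [-0.1, 0.3, 0.0]
width: 0.0498
t 32.78 pos [ 0.6533 -0.1525  0.1607] yaw 109.1 q6 0.90 w 0.0498 | offset before turn cm [-0.01  0.11  7.27] after turn [-0.01  0.11  7.27] turn [-0.  -0.  -0.1]
```

```bash

python3 -m inch '[{"offset":[0,0.08,1.5],"rotation":[0,0,0],"hand":1},{"offset":[0,0,2.5],"rotation":[0,0,0],"hand":1},{"offset":[0,0,2],"rotation":[0,0,0],"hand":1},{"offset":[0,0,1],"rotation":[0,0,0],"hand":1},{"offset":[0,0,0.2],"rotation":[0,0,0],"hand":1}]'
python3 -m inch '[{"offset":[0,0,0],"rotation":[0,0,0],"hand":1},{"offset":[0,0,0],"rotation":[0,0,0],"hand":1},{"offset":[0,0,0],"rotation":[0,0,0],"hand":1}]'
python3 -c "
from h import *
goal(.6543,-.1523,.0832,109.2)"
```

```text
t: 33.2
position: [0.6529, -0.1519, 0.0869]
orientation: [0.58, 0.815, -0.001, -0.002]
force: [-0.9, -0.4, -0.4]
width: 0.0499
t: 33.45
position: [0.6552, -0.1526, 0.0906]
orientation: [0.579, 0.815, 0.0, 0.001]
force: [0.0, -0.2, 0.0]
width: 0.05
t 33.45 pos [ 0.6552 -0.1526  0.0906] yaw 109.2 q6 0.90 w 0.0500 | offset before turn cm [ 0.06 -0.07  0.74] after turn [ 0.06 -0.07  0.74] turn [ 0.1  0.1 -0. ]
```

```bash

python3 -m inch '[{"offset":[0.05,-0.05,0.25],"rotation":[0,0,0],"hand":1},{"offset":[0,0,0.25],"rotation":[0,0,0],"hand":1},{"offset":[0,0,0],"rotation":[0,0,0],"hand":1},{"offset":[0,0,0],"rotation":[0,0,0],"hand":1}]'
python3 -m inch '[{"offset":[0,0,0.15],"rotation":[0,0,0],"hand":1},{"offset":[0,0,0],"rotation":[0,0,0],"hand":1},{"offset":[0,0,0],"rotation":[0,0,0],"hand":1}]'
python3 -m inch '[{"offset":[0,0,0.1],"rotation":[0,0,0],"hand":1},{"offset":[0,0,0],"rotation":[0,0,0],"hand":1},{"offset":[0,0,0],"rotation":[0,0,0],"hand":1}]'
```

```text
t: 33.78
position: [0.6535, -0.1519, 0.0841]
orientation: [0.579, 0.815, -0.0, -0.0]
force: [-0.0, 0.0, 0.4]
width: 0.0498
t: 34.03
position: [0.6538, -0.152, 0.0832]
orientation: [0.579, 0.815, 0.0, 0.0]
force: [-1.4, 1.1, 5.1]
width: 0.0505
t: 34.28
position: [0.6539, -0.152, 0.0832]
orientation: [0.579, 0.815, 0.0, 0.001]
force: [-5.2, 1.2, 13.6]
width: 0.0501
```

```bash

python3 -m inch '[{"offset":[0,0,-0.15],"rotation":[0,0,0],"hand":1},{"offset":[0,0,0],"rotation":[0,0,0],"hand":0},{"offset":[0,0,0],"rotation":[0,0,0],"hand":0},{"offset":[0,0,0],"rotation":[0,0,0],"hand":0},{"offset":[0,0,0],"rotation":[0,0,0],"hand":0}]'
python3 -m inch '[{"offset":[0,0,0],"rotation":[0,0,0],"hand":0},{"offset":[0,0,-1],"rotation":[0,0,0],"hand":0},{"offset":[0,0,-3],"rotation":[0,0,0],"hand":0},{"offset":[0,0,-4],"rotation":[0,0,0],"hand":0},{"offset":[0,0,-4],"rotation":[0,0,0],"hand":0}]'
python3 -m inch '[{"offset":[0,0,-3],"rotation":[0,0,0],"hand":0},{"offset":[0,0,-2],"rotation":[0,0,0],"hand":0},{"offset":[0,0,0],"rotation":[0,0,0],"hand":0},{"offset":[0,0,0],"rotation":[0,0,0],"hand":0}]'
python3 - <<'E'
from h import *
f,T=wrist(); pile(f,T,[(.008,.026),(.044,.057),(.074,.088)]); goal(.394,.1529,.24,104.3)
E
```

```text
t: 34.7
position: [0.6535, -0.152, 0.0828]
orientation: [0.579, 0.815, -0.0, -0.0]
force: [0.1, -0.3, -0.3]
width: 0.0855
t: 35.12
position: [0.6529, -0.1517, 0.2045]
orientation: [0.579, 0.815, -0.0, -0.001]
force: [1.6, -1.9, 1.1]
width: 0.0852
t: 35.45
position: [0.6543, -0.1522, 0.2551]
orientation: [0.579, 0.815, 0.0, 0.002]
force: [0.2, -1.2, -1.2]
width: 0.0855
level h0.0169 [ 0.6547 -0.1504] 109.4 x 148.3 yaw 109.1
level h0.0508 [ 0.6549 -0.1518] 64.0 x 106.3 yaw 109.3
level h0.0789 [ 0.6531 -0.1518] 52.0 x 77.6 yaw 109.1
t 35.50 pos [ 0.6536 -0.152   0.2534] yaw 109.2 q6 0.90 w 0.0856 | offset before turn cm [ 37.33 -14.49   1.33] after turn [ 35.96 -17.63   1.34] turn [0.  0.  4.9]
```

```bash

python3 -m inch '[{"offset":[2.67,-1.03,0],"rotation":[0,0,0],"hand":0},{"offset":[2.67,-1.03,0],"rotation":[0,0,0],"hand":0},{"offset":[2.67,-1.03,0],"rotation":[0,0,0],"hand":0},{"offset":[2.67,-1.03,0],"rotation":[0,0,0],"hand":0},{"offset":[2.67,-1.03,0],"rotation":[0,0,0],"hand":0}]' >/dev/null
python3 -m inch '[{"offset":[2.67,-1.03,0],"rotation":[0,0,0],"hand":0},{"offset":[2.67,-1.03,0],"rotation":[0,0,0],"hand":0},{"offset":[2.67,-1.03,0],"rotation":[0,0,0],"hand":0},{"offset":[2.67,-1.03,0],"rotation":[0,0,0],"hand":0},{"offset":[2.67,-1.03,0],"rotation":[0,0,0],"hand":0}]' >/dev/null
python3 -m inch '[{"offset":[2.67,-1.03,0],"rotation":[0,0,0],"hand":0},{"offset":[2.67,-1.03,0],"rotation":[0,0,0],"hand":0},{"offset":[2.67,-1.03,0],"rotation":[0,0,0],"hand":0},{"offset":[2.67,-1.03,0],"rotation":[0,0,0],"hand":0},{"offset":[0,0,0],"rotation":[0,0,4.9],"hand":0}]' >/dev/null
python3 -m inch '[{"offset":[0,0,0],"rotation":[0,0,0],"hand":0.2},{"offset":[0,0,0],"rotation":[0,0,0],"hand":0.2},{"offset":[0,0,0],"rotation":[0,0,0],"hand":0.2}]'
python3 - <<'E'
from h import *
f,T=wrist(); cv2.imwrite("pics/w5.png",f["pixels"])
W=world(f,T); near=np.hypot(W[...,0]-.394,W[...,1]-.153)<.06
for lo,hi in((.012,.024),(.050,.065)):
    m=(near&(W[...,2]>lo)&(W[...,2]<hi)).astype(np.uint8)
    c=max(cv2.findContours(m,0,1)[0],key=cv2.contourArea).reshape(-1,2); h=np.median(W[m>0][:,2]); p=cast(c,f["camera_matrix"],T,h)
    (x,y),r=cv2.minEnclosingCircle((p[:,:2]*1000).astype(np.float32)); print("h%.4f"%h,rect(p),"circle",x,y,r)
goal(.394,.1529,.1,104.3)
E
```

```text
t: 37.0
position: [0.3946, 0.1531, 0.2526]
orientation: [0.613, 0.79, -0.0, -0.0]
force: [-0.4, -0.4, -0.4]
width: 0.0681
h0.0169 (array([0.39323727, 0.15634232]), 43.4680290222168, 60.04538345336914, np.float32(105.51833)) circle 393.07489013671875 156.27728271484375 35.72711181640625
h0.0563 (array([0.39318973, 0.15695401]), 22.697824478149414, 23.103145599365234, np.float32(86.78145)) circle 393.3834228515625 157.07687377929688 11.916341781616211
t 37.05 pos [0.3948 0.1531 0.2527] yaw 104.4 q6 1.52 w 0.0684 | offset before turn cm [ 0.   -0.07 15.27] after turn [ 0.   -0.08 15.27] turn [-0.   0.   0.1]
```

View pics/w5.png

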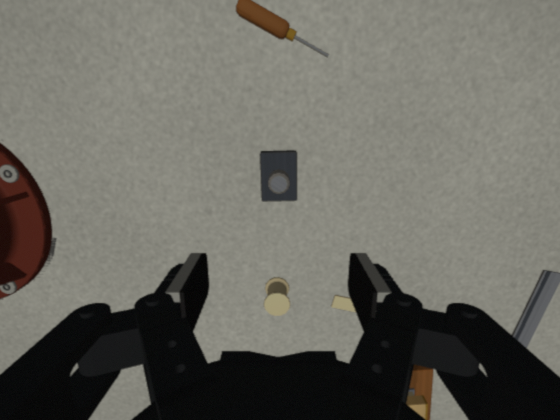

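Weight block at (278,176) with its knob at (278,183). The reel and folder are well clear.

```bash

python3 -m inch '[{"offset":[0.39,-0.07,3],"rotation":[0,0,-1.1],"hand":0.2},{"offset":[0,0,4],"rotation":[0,0,0],"hand":0.2},{"offset":[0,0,4],"rotation":[0,0,0],"hand":0.2},{"offset":[0,0,4],"rotation":[0,0,0],"hand":0.2},{"offset":[0,0,3],"rotation":[0,0,0],"hand":0.2}]'
python3 -m inch '[{"offset":[0,0,1.5],"rotation":[0,0,0],"hand":0.2},{"offset":[0,0,1],"rotation":[0,0,0],"hand":0.2},{"offset":[0,0,0.7],"rotation":[0,0,0],"hand":0.2},{"offset":[0,0,0],"rotation":[0,0,0],"hand":0.2},{"offset":[0,0,0],"rotation":[0,0,0],"hand":0.2}]'
python3 -c "
from h import *
goal(.3932,.1567,.039,105.5)"
```

```text
t: 37.47
position: [0.3919, 0.1563, 0.0704]
orientation: [0.606, 0.796, -0.001, -0.001]
force: [0.7, -0.2, -0.4]
width: 0.0683
t: 37.88
position: [0.3931, 0.1569, 0.0411]
orientation: [0.606, 0.795, -0.0, -0.0]
force: [-0.0, 0.8, -0.4]
width: 0.0682
t 37.88 pos [0.3931 0.1569 0.0411] yaw 105.4 q6 1.51 w 0.0682 | offset before turn cm [-0.02  0.01  0.21] after turn [-0.02  0.01  0.21] turn [-0.   0.  -0.1]
```

```bash

python3 -m inch '[{"offset":[0,0,0.2],"rotation":[0,0,0],"hand":1},{"offset":[0,0,0],"rotation":[0,0,0],"hand":1},{"offset":[0,0,0],"rotation":[0,0,0],"hand":1},{"offset":[0,0,0],"rotation":[0,0,0],"hand":1},{"offset":[0,0,0],"rotation":[0,0,0],"hand":1}]'
python3 -m inch '[{"offset":[0,0,0],"rotation":[0,0,0],"hand":1},{"offset":[0,0,0],"rotation":[0,0,0],"hand":1},{"offset":[0,0,0],"rotation":[0,0,0],"hand":1},{"offset":[0,0,0],"rotation":[0,0,0],"hand":1}]'
python3 -m inch '[{"offset":[0,0,-0.5],"rotation":[0,0,0],"hand":1},{"offset":[0,0,-1],"rotation":[0,0,0],"hand":1},{"offset":[0,0,-2],"rotation":[0,0,0],"hand":1},{"offset":[0,0,-3],"rotation":[0,0,0],"hand":1},{"offset":[0,0,-3],"rotation":[0,0,0],"hand":1}]'
python3 -m inch '[{"offset":[0,0,-3],"rotation":[0,0,0],"hand":1},{"offset":[0,0,-3],"rotation":[0,0,0],"hand":1},{"offset":[0,0,-1.5],"rotation":[0,0,0],"hand":1},{"offset":[0,0,0],"rotation":[0,0,0],"hand":1},{"offset":[0,0,0],"rotation":[0,0,0],"hand":1}]'
python3 -c "
from h import *
goal(.6533,-.1518,.2,109.2)"
```

```text
t: 38.3
position: [0.3935, 0.1573, 0.0397]
orientation: [0.606, 0.796, 0.001, 0.0]
force: [0.8, -0.1, 6.0]
width: 0.0223
t: 38.63
position: [0.3935, 0.1573, 0.0397]
orientation: [0.606, 0.796, 0.001, 0.0]
force: [1.1, 0.0, 6.3]
width: 0.0219
t: 39.05
position: [0.3913, 0.1569, 0.1347]
orientation: [0.606, 0.796, -0.001, -0.001]
force: [1.2, 0.2, -4.3]
width: 0.0222
t: 39.47
position: [0.3928, 0.1572, 0.2091]
orientation: [0.606, 0.796, 0.0, 0.0]
force: [0.0, 0.0, -4.2]
width: 0.0219
t 39.47 pos [0.3928 0.1572 0.2091] yaw 105.4 q6 1.51 w 0.0219 | offset before turn cm [-36.71  16.9    0.92] after turn [-37.75  14.44   0.91] turn [ 0.   0.  -3.8]
```

```bash

python3 -m inch '[{"offset":[-0.8,0.37,0],"rotation":[0,0,-1.9],"hand":1},{"offset":[-1.5,0.7,0],"rotation":[0,0,-1.9],"hand":1},{"offset":[-2.2,0.93,0],"rotation":[0,0,0],"hand":1},{"offset":[-2.2,0.86,0],"rotation":[0,0,0],"hand":1},{"offset":[-2.2,0.86,0],"rotation":[0,0,0],"hand":1}]' >/dev/null
python3 -m inch '[{"offset":[-2.2,0.86,0],"rotation":[0,0,0],"hand":1},{"offset":[-2.2,0.86,0],"rotation":[0,0,0],"hand":1},{"offset":[-2.2,0.86,0],"rotation":[0,0,0],"hand":1},{"offset":[-2.2,0.86,0],"rotation":[0,0,0],"hand":1},{"offset":[-2.2,0.86,0],"rotation":[0,0,0],"hand":1}]' >/dev/null
python3 -m inch '[{"offset":[-2.2,0.86,0],"rotation":[0,0,0],"hand":1},{"offset":[-2.2,0.86,0],"rotation":[0,0,0],"hand":1},{"offset":[-2.2,0.86,0],"rotation":[0,0,0],"hand":1},{"offset":[-2.2,0.86,0],"rotation":[0,0,0],"hand":1},{"offset":[-2.2,0.86,0],"rotation":[0,0,0],"hand":1}]' >/dev/null
python3 -m inch '[{"offset":[-2.2,0.86,0],"rotation":[0,0,0],"hand":1},{"offset":[-2.2,0.86,0],"rotation":[0,0,0],"hand":1},{"offset":[-1.5,0.6,0],"rotation":[0,0,0],"hand":1},{"offset":[-0.8,0.3,0],"rotation":[0,0,0],"hand":1},{"offset":[0,0,0],"rotation":[0,0,0],"hand":1}]' >/dev/null
python3 -m inch '[{"offset":[0,0,0],"rotation":[0,0,0],"hand":1},{"offset":[0,0,0],"rotation":[0,0,0],"hand":1},{"offset":[0,0,0],"rotation":[0,0,0],"hand":1}]'
python3 - <<'E'
from h import *
goal(.6533,-.1518,.125,109.2)
f,T=wrist(); cv2.imwrite("pics/w6.png",f["pixels"])
f=imaging.grab_frame("side"); u,v=(lambda p:(p[:2]/p[2]))(f["camera_matrix"]@(f["view"]@[.655,-.15,.12,1])[:3]).astype(int); print(u,v)
c=f["pixels"][max(v-75,0):v+75,max(u-100,0):u+100]; cv2.imwrite("pics/s6.png",cv2.resize(c,None,fx=3,fy=3))
E
```

```text
t: 41.38
position: [0.6561, -0.1485, 0.209]
orientation: [0.579, 0.815, -0.0, -0.0]
force: [0.3, 0.4, -3.5]
width: 0.0222
t 41.38 pos [ 0.6561 -0.1485  0.209 ] yaw 109.3 q6 0.90 w 0.0222 | offset before turn cm [-0.23 -0.37  8.4 ] after turn [-0.22 -0.38  8.4 ] turn [-0.  -0.   0.1]
245 156
```

View pics/s6.png

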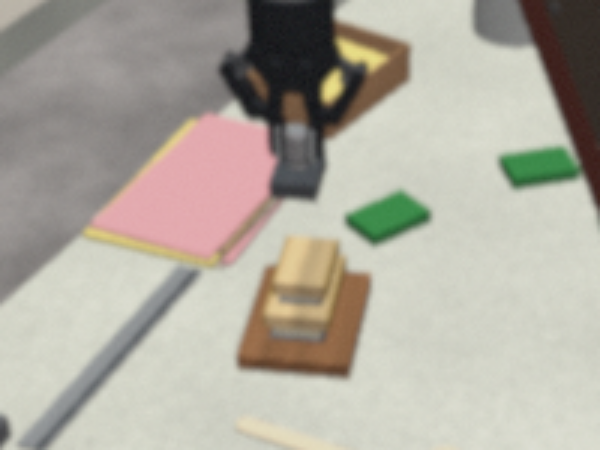

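The side crop shows the pile square and the weight hanging level at (297,180), above it. Lowering gently.

```bash

python3 -m inch '[{"offset":[-0.23,-0.35,0.7],"rotation":[0,0,0],"hand":1},{"offset":[0,0,1.5],"rotation":[0,0,0],"hand":1},{"offset":[0,0,1.8],"rotation":[0,0,0],"hand":1},{"offset":[0,0,1.8],"rotation":[0,0,0],"hand":1},{"offset":[0,0,1.2],"rotation":[0,0,0],"hand":1}]'
python3 -m inch '[{"offset":[0,0,0.8],"rotation":[0,0,0],"hand":1},{"offset":[0,0,0.3],"rotation":[0,0,0],"hand":1},{"offset":[0,0,0],"rotation":[0,0,0],"hand":1},{"offset":[0,0,0],"rotation":[0,0,0],"hand":1},{"offset":[0,0,0],"rotation":[0,0,0],"hand":1}]'
python3 -c "
from h import *
goal(.6533,-.1518,.12,109.2)"
```

```text
t: 41.9
position: [0.6531, -0.1526, 0.1371]
orientation: [0.579, 0.815, -0.0, -0.001]
force: [-1.0, -0.8, -4.8]
width: 0.0221
t: 42.32
position: [0.6548, -0.153, 0.1291]
orientation: [0.579, 0.815, 0.0, 0.001]
force: [0.3, 0.3, -4.0]
width: 0.0217
t 42.32 pos [ 0.6548 -0.153   0.1291] yaw 109.2 q6 0.90 w 0.0217 | offset before turn cm [ 0.17 -0.11  0.91] after turn [ 0.17 -0.1   0.91] turn [0.1 0.1 0. ]
```

```bash

python3 -m inch '[{"offset":[0.1,-0.1,0.3],"rotation":[0,0,0],"hand":1},{"offset":[0,0,0.3],"rotation":[0,0,0],"hand":1},{"offset":[0,0,0],"rotation":[0,0,0],"hand":1},{"offset":[0,0,0],"rotation":[0,0,0],"hand":1}]'
python3 -m inch '[{"offset":[0,0,0.15],"rotation":[0,0,0],"hand":1},{"offset":[0,0,0],"rotation":[0,0,0],"hand":1},{"offset":[0,0,0],"rotation":[0,0,0],"hand":1}]'
python3 -m inch '[{"offset":[0,0,0.15],"rotation":[0,0,0],"hand":1},{"offset":[0,0,0],"rotation":[0,0,0],"hand":1},{"offset":[0,0,0],"rotation":[0,0,0],"hand":1}]'
```

```text
t: 42.65
position: [0.6528, -0.1521, 0.122]
orientation: [0.579, 0.815, -0.0, -0.0]
force: [0.4, 0.7, -4.7]
width: 0.0227
t: 42.9
position: [0.653, -0.1522, 0.1205]
orientation: [0.579, 0.815, -0.0, -0.0]
force: [-0.5, 0.3, -4.5]
width: 0.0222
t: 43.15
position: [0.6533, -0.1523, 0.1198]
orientation: [0.579, 0.815, 0.0, 0.0]
force: [-1.2, 0.8, 3.2]
width: 0.0221
```

Contact at 0.1198 (expected 0.1197). Releasing gently, rising straight up, then moving clear.

```bash

python3 -m inch '[{"offset":[0,0,0],"rotation":[0,0,0],"hand":0.5},{"offset":[0,0,0],"rotation":[0,0,0],"hand":0.3},{"offset":[0,0,0],"rotation":[0,0,0],"hand":0},{"offset":[0,0,0],"rotation":[0,0,0],"hand":0},{"offset":[0,0,0],"rotation":[0,0,0],"hand":0}]'
python3 -m inch '[{"offset":[0,0,0],"rotation":[0,0,0],"hand":0},{"offset":[0,0,-1],"rotation":[0,0,0],"hand":0},{"offset":[0,0,-3],"rotation":[0,0,0],"hand":0},{"offset":[0,0,-4],"rotation":[0,0,0],"hand":0},{"offset":[0,0,-4],"rotation":[0,0,0],"hand":0}]'
python3 -m inch '[{"offset":[0,0,-3],"rotation":[0,0,0],"hand":0},{"offset":[0,0,-2],"rotation":[0,0,0],"hand":0},{"offset":[0,0,0],"rotation":[0,0,0],"hand":0},{"offset":[0,0,0],"rotation":[0,0,0],"hand":0}]'
python3 - <<'E'
from h import *
goal(.6533,-.1518,.25,109.2)
f,T=wrist(); pile(f,T,[(.008,.026),(.044,.057),(.074,.086),(.09,.106),(.128,.146)]); cv2.imwrite("pics/w7.png",f["pixels"])
f=imaging.grab_frame("side"); cv2.imwrite("pics/s7.png",cv2.resize(f["pixels"][100:300,130:400],None,fx=2.9,fy=2.9))
E
```

```text
t: 43.57
position: [0.653, -0.1522, 0.1191]
orientation: [0.579, 0.815, 0.0, 0.0]
force: [0.7, -0.5, -0.7]
width: 0.0812
t: 43.98
position: [0.6522, -0.1519, 0.2406]
orientation: [0.579, 0.815, -0.0, -0.001]
force: [1.2, -0.8, 0.4]
width: 0.0856
t: 44.32
position: [0.6536, -0.1524, 0.2911]
orientation: [0.579, 0.815, 0.0, 0.002]
force: [-0.6, -0.1, -0.1]
width: 0.0852
t 44.32 pos [ 0.6536 -0.1524  0.2911] yaw 109.2 q6 0.90 w 0.0852 | offset before turn cm [ 0.08 -0.02  4.11] after turn [ 0.07 -0.01  4.11] turn [0.1 0.1 0. ]
level h0.0169 [ 0.6545 -0.15  ] 109.5 x 148.0 yaw 109.1
level h0.0509 [ 0.641  -0.1111] 19.6 x 63.2 yaw 17.8
level h0.0790 [ 0.6454 -0.1297] 29.7 x 52.0 yaw 19.2
level h0.0968 [ 0.6532 -0.1532] 43.6 x 60.0 yaw 109.2
level h0.1364 [ 0.6529 -0.1524] 22.4 x 22.7 yaw 19.1
```

View pics/s7.png

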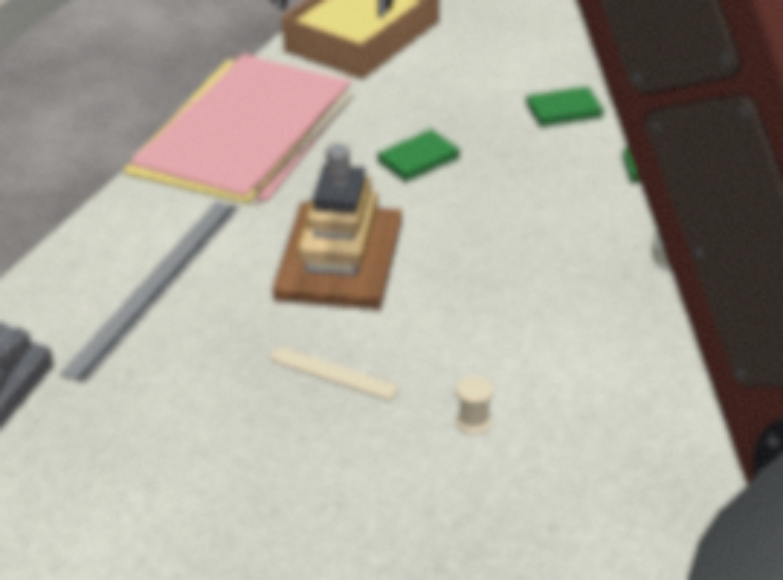

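The pile stands square with the weight upright on it at (340,185). The reel and folder look untouched and the gripper is clear. Handing in.

```bash
python3 -m inch '[{"offset":[0,0,0],"rotation":[0,0,0],"hand":0},{"offset":[0,0,0],"rotation":[0,0,0],"hand":0},{"offset":[0,0,0],"rotation":[0,0,0],"hand":0}]'; python3 -c "
from bench import bot
print(bot.hand_in())"
```

```text
t: 44.67
position: [0.6526, -0.1521, 0.2882]
orientation: [0.579, 0.815, -0.0, -0.001]
force: [0.4, 0.6, 0.2]
width: 0.0853
the job is handed in; nothing more can be done
None
```

The pile is built on the base board and handed in at about 45 s of the 120 s allowed: large book, large board, small book, small board, then the weight upright on top. The interface gives no verdict.

- **Centring:** each piece measured within about 2 mm of centred on the one below.
- **Squareness:** all five pieces measured within about 0.2° of the base board.
- **Setting down:** each piece was lowered until it touched before release, with up to 39 N of contact force, on the large book.
- **Last check:** with the weight on, its knob and block read centred and level. The two boards were partly hidden under the weight, so their last readings covered only the visible front part and don't confirm their centres. I relied on the full measurements taken just before each next piece went on.
- **Bystanders:** in the last side picture the reel and bone folder look undisturbed. The awl was not in that picture and the jar was mostly hidden. The gripper never worked near either of them, but I did not re-measure any of the four at the end.

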